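# Free the filter cassette from its sprung dock

### The job

Take the spent dust-filter cassette out of its dock: push it back against its spring until you feel it meet the stop, keep it held back while you tilt its front up over the catch, then draw it forward out of the hood. Lay it flat, handle up, in the steel tray and let go of it: set it down, do not drop it. Never force it: at no time may cassette or gripper press on the dock with more than 25 N; leave the other things on the bench where they are.

Things in the scene. Friction and masses are not known exactly. Their poses are not given: they have to be found in the camera images.
- dock: fixed grey dust extractor, 200x96 mm, with the cassette's dock on top, dock floor 61 mm above the bench. Origin: on the bench under the middle of the resting cassette, which has the same x, y and yaw; +x to the back (away from the robot), z up. Heights in the dock_ entries are above its floor. Side guides 12 mm high leave the cassette 2.5 mm on each side
- dock_shoulders (a point): middle between two front shoulders, 8 mm high, x = -42.5 mm in the dock frame, on the floor; they keep the cassette's body from sliding forward
- dock_hood (a point): middle of the lower front edge of the fixed hood over the cassette's rear tongue: x = 66 mm, 12 mm high (top 16 mm; bracket on it 41 mm high at x = 96 to 104). The tail is out once 8 mm ahead of its resting place, 15 to 26 mm from the stop. At the stop the hood leaves room to tilt about 0.2 rad; 0.16 rad lifts the front over catch and shoulders
- dock_plunger (a point): where the spring plunger's pad (14 mm across) bears on the resting cassette's back face: x = 42 mm, 24 mm high. Pushing the cassette back takes 1.5 N at first and 0.15 N more per mm, plus sliding friction
- dock_catch (a point): nominal middle of the outer top of the steel catch in front: 30 mm wide, underside 8.5 mm, top 13 mm high. It reaches 4 to 15 mm back over the front tongue: catch and stop were shifted together along x by up to 5.5 mm either way, differently each time, and are not measured (this point stays put)
- dock_stop (a point): nominal middle (x = 86.5 mm, on the floor) of the rigid stop under the hood, 10 mm high; truly up to 5.5 mm off along x: find it by feel. The tail meets it 3 mm after the front tongue has cleared the catch (7 to 18 mm of push). About 1 mm (2 at most) off it the cassette tilts freely about the tail's lower edge. Weight, spring and friction take 5 to 10 of the 25 N allowed on the dock
- cassette: loose white filter cassette, 0.14 to 0.26 kg, at rest in the dock. Origin: middle of its underside; +x to its tail (back). Body 84x56x30 mm (x, y, z); tongues 36 mm wide, 6 mm thick, flush below, to x = -60 (front) and +74 mm (tail). On top an orange handle fin: 40 mm along x, 14 mm thick (y), 30 to 62 mm above the underside, centred at x = y = 0, over the centre of mass
- cassette_handle (a point): middle of the handle fin, 48 mm above the cassette's underside; axes as the cassette
- cassette_front (a point): foremost point of the front tongue's underside (x = -60 mm)
- cassette_tail (a point): rearmost point of the rear tongue's underside (x = +74 mm)
- tray_floor (a point): middle of the tray's inner floor, 66 mm above the bench
- tray: fixed open steel tray on a 63 mm high wooden block; tray 180x110 mm outside (x, y), walls 3 mm, inner floor 66 mm and rim 77 mm above the bench. Origin: centre of the block's underside, on the bench; long side along its x. The cassette fits flat in it, its length along the tray's length, either way round
- beaker: loose open steel beaker, 58 mm across, 58 high; bystander, origin at the centre of its underside
- canister: loose aluminium canister, 63 mm across, 78 high; bystander, origin at the centre of its underside
- dapping: loose steel cube, 36 mm; bystander, origin at the centre of its underside
- wax: loose block of blue wax, 30x46x19 mm; bystander, origin at the centre of its underside
- flux: loose cream pot, 34 mm across, 42 high; bystander, origin at the centre of its underside
- burrs: loose round red case, 36 mm across, 16 high; bystander, origin at the centre of its underside

How it is judged:
By the outcome, as a careful person would: the job done as asked, in the order asked, and still so for the second after the job is handed in, with the robot touching nothing.
It also fails if it takes over 72 s, if anything falls off the work surface, if the arm or the gripper's body presses on something with over 40 N, if the wrist force passes 120 N, or if a joint passes its speed limit or range.

### The arm

A 6-joint arm with a two-finger parallel gripper is mounted at the origin on a cart in front of the work surface, level with it; the furniture and walls round the work are solid. World frame = base frame: x ahead of the robot, y to its left, z up, the work surface at z = 0. Lengths are in m, angles in rad, forces in N, time in s.
With the tool pointing down it reaches from about 0.425 to 0.95 m from the base axis. Payload 3.5 kg.
Tool frame: the origin (TCP) lies at the very end of the fingers, on their centre line; the grasp point (between the pads) lies 19 mm behind it; z points along the fingers, y is the direction in which the jaws open and shut (so a half turn about z gives the same grasp; the last joint's range is limited). The gripper opens to 85 mm and grips with 20 to 120 N. Pads are 22 mm wide; open, the fingers measure 114 mm over their backs; the gripper's body (76 mm by 85 mm) begins 54 mm behind the grasp point. The pads swing forward as they close: fully open they stand 13 mm farther back than shut.
Start: joints at [1.192, 0.286, 1.577, -0, 1.279, -0.15], TCP at [0.153, 0.657, 0.231] pointing down, gripper open.
Joint ranges: [-2.77, 2.77], [-0.9, 2.22], [0.21, 2.48], [-1.53, 4.67], [0.24, 2.81], [-2.84, 2.84]. Speed limits (rad/s): [2.79, 2.79, 3.14, 3.14, 3.14, 3.14].

### API

Orientations are given as a unit quaternion [x, y, z, w].
In Python, from plant import get_state, read_camera, sign_off gives the robot as it stands.
- The arm moves only by the tool step_arm, never from a script. Its argument "targets" is a list that holds one entry, the list of rows, each a list of 5 numbers: the opening, from 0 (shut) to 1 (fully open), then the shift along the tool's x, y, z each as a share of 4 cm, from -1 to 1, then the turn about the tool's z as a share of 5 degrees, from -1 to 1. A call has 1 to 10 rows; each row shifts and turns the commanded pose from where the row before left it, along the tool's axes as they then stand; what a row does not reach is not made up. A row lasts 1/12 s, in which the tool goes at most 41.7 mm and 7.16 degrees, less where a joint would pass 70% of its speed; a pose out of reach is approached as far as the arm can. A call with a number of a shift or a turn outside -1 to 1 is refused whole. A call with a gripper value outside its range is refused whole. The fingers move at their own pace and stop on an object; "squeeze" is the grip in N (left out, the last holds). Time passes only in rows, so rows that do not move let the fingers close. It gives the time, the measured TCP pose, the force and the opening at its end, in the units of the state.
- get_state(): the state, without advancing time (a new reading comes with each control period).
- read_camera(name): name is "scene" or "top"; returns a dict with "pixels" (480x640x3 uint8, red, green, blue), "range_z" (480x640 float32, m along the optical axis (not along the pixel's ray), 0 where there is no reading), "mtx" (3x3 intrinsics, pixels), "k1" (the pictures are not rectified: a ray, as slopes to the right and down, at radius r is drawn at 1 + k1 r^2 times it, then the intrinsics apply), "rvec" (rotation vector, rad) and "tvec" (3), from world to camera coordinates, as OpenCV has them. Camera axes: x right, y down, z forward; pixel columns grow to the right and rows downward; lengths in m; the calibration is good to about 2 mm. A picture is of the moment at which its call begins.
- sign_off(): hands the job in, once; it reports no verdict.
The state is a dict: "time": time; "qpos": joint angles; "dq": joint speeds; "joint_efforts": joint torques, N m; "eef_pos": TCP position; "tcp_rot": TCP orientation; "contact_force": force on the tool from outside, world axes, zero at the start; "wrist_torque": the same for the moment, N m; "opening": opening from 0.0 (shut) to 1.0 (fully open).
Only numpy, scipy, OpenCV 4.12 (cv2) and the standard library are available. Lean on these libraries where they do the work, as an engineer would, in place of code of your own. Each camera call takes 0.05 s, during which the arm holds its last target.

## Working session

There is one attempt and no reset: what is moved stays moved. The work goes in short steps, Python scripts to look and compute and a tool call to move; the robot and the scene stay as the last step left them, time stands still between calls to the robot, and variables do not carry over. Pictures are saved under pics/ and viewed, and the job is handed in when it is done.

Besides the shell and the picture viewer there is one more tool, called in YAML: its name, and indented under it one key for each argument. step_arm: Moves the arm, as the interface text tells. Shift numbers are shares of 4 cm and turn numbers shares of 5 degrees, none past 1 either way. Its arguments: {"type":"object","properties":{"targets":{"type":"array"},"squeeze":{"type":"number"}},"required":["targets"]}

```bash
ls; mkdir -p pics; python3 - <<'E'
from plant import get_state, read_camera
import cv2,numpy as np
print(get_state())
for n in("scene","top"):
    c=read_camera(n);cv2.imwrite(f"pics/{n}0.png",c["pixels"][:,:,::-1]);np.savez(f"{n}0.npz",**c)
    print(n,c["mtx"],c["k1"],c["rvec"],c["tvec"])
E
```

```text
pics
{'time': 0.0, 'qpos': array([ 1.19197958e+00,  2.87190494e-01,  1.57818469e+00,  2.62600352e-05,
        1.27859078e+00, -1.50006363e-01]), 'dq': array([-1.00122009e-03,  3.13461109e-04, -3.80837525e-06, -1.01002581e-03,
       -1.09823521e-03, -9.26238823e-04]), 'joint_efforts': array([ 2.97727738e-04, -4.05980122e+01, -2.92626089e+01, -4.72211480e-05,
        5.77806146e-03,  9.13120140e-07]), 'eef_pos': array([0.15282623, 0.65679698, 0.22992646]), 'tcp_rot': array([ 1.14159483e-01,  9.93461728e-01, -1.14213003e-03, -3.22254198e-04]), 'contact_force': array([0.13204847, 0.21682578, 0.14055566]), 'wrist_torque': array([-0.0058077 ,  0.05608056, -0.02573988]), 'opening': 0.9967598306663306}
scene [[557.69977245   0.         318.75638471]
 [  0.         557.69977245 242.33989687]
 [  0.           0.           1.        ]] -0.11030029800999624 [ 0.02665883  2.62740012 -1.71719227] [0.53633046 0.08560802 1.26731363]
top [[610.33319745   0.         322.77963025]
 [  0.         610.33319745 240.55250519]
 [  0.           0.           1.        ]] 0.027354880540327448 [ 1.4364961  -2.28848833  0.75413489] [0.23771122 0.46315945 1.52649231]
```

View pics/scene0.png

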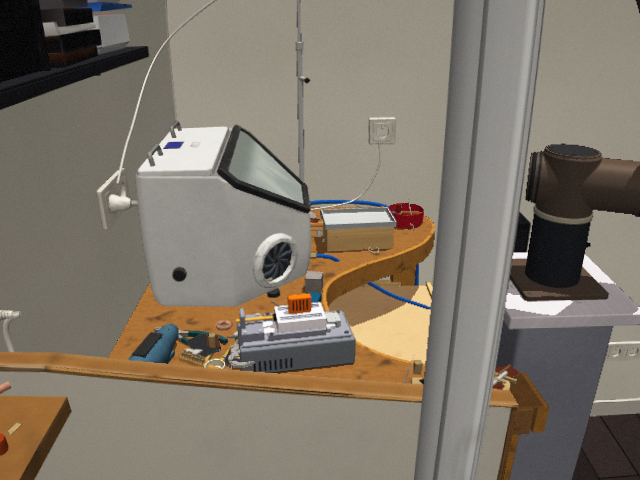

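View pics/top0.png

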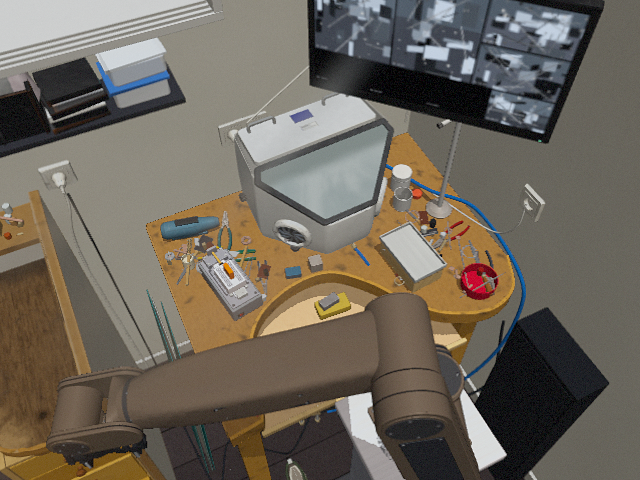

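The scene view shows the orange handle at about (299,302) on the white cassette in the dock, and the tray at about (358,220). In the top view the handle is near (229,270), the tray near (412,255), and a big glovebox stands behind and between them.

```bash
cat > h.py <<'E'
import numpy as np,cv2
def load(n): 
    d=np.load(n); return {k:d[k] for k in d.files}
def Rt(c): return cv2.Rodrigues(c["rvec"])[0],c["tvec"].reshape(3)
def slopes(c,uv):
    K=c["mtx"];uv=np.atleast_2d(uv).astype(float)
    d=np.c_[(uv[:,0]-K[0,2])/K[0,0],(uv[:,1]-K[1,2])/K[1,1]]
    s=d.copy()
    for _ in range(20): s=d/(1+float(c["k1"])*(s**2).sum(1,keepdims=True))
    return s
def plane(c,uv,z):
    R,t=Rt(c);s=slopes(c,uv);D=np.c_[s,np.ones(len(s))]@R;o=-R.T@t
    return o+D*((z-o[2])/D[:,2])[:,None]
def cloud(c):
    v,u=np.mgrid[0:480,0:640];uv=np.c_[u.ravel(),v.ravel()]
    R,t=Rt(c);s=slopes(c,uv);D=np.c_[s,np.ones(len(s))];P=D*c["range_z"].reshape(-1,1)
    return ((P-t)@R).reshape(480,640,3)
def proj(c,P):
    R,t=Rt(c);p=np.atleast_2d(P)@R.T+t;s=p[:,:2]/p[:,2:];s=s*(1+float(c["k1"])*(s**2).sum(1,keepdims=True))
    K=c["mtx"];return np.c_[s[:,0]*K[0,0]+K[0,2],s[:,1]*K[1,1]+K[1,2]]
E
python3 - <<'E'
from h import *
for n,(a,b,x,y) in {"top0":(140,190,320,330),"scene0":(200,200,440,380)}.items():
    c=load(n+".npz");im=c["pixels"][:,:,::-1]
    cr=im[b:y,a:x];f=min(800/(x-a),600/(y-b));cv2.imwrite(f"pics/{n}_crop.png",cv2.resize(cr,None,fx=f,fy=f,interpolation=cv2.INTER_CUBIC)); print(n,f)
    hsv=cv2.cvtColor(im,cv2.COLOR_BGR2HSV);P=cloud(c)
    m=(cv2.inRange(hsv,(5,180,150),(18,255,255))>0)
    w=np.zeros_like(m);w[y-110 if 0 else b:y,a:x]=1;m&=w
    k,l,st,ce=cv2.connectedComponentsWithStats(m.astype(np.uint8))
    for i in range(1,k):
        if st[i,4]>30:
            print(st[i],ce[i],np.median(P[l==i],0),P[l==i].max(0))
E
```

```text
top0 4.285714285714286
[223 263  10  13  36] [227.66666667 269.16666667] [0.56716148 0.27803943 0.11886444] [0.59342779 0.44493882 1.50262477]
scene0 3.3333333333333335
[322 223 112  88 433] [369.36258661 266.08314088] [ 0.42698075 -0.09826781 -0.00198344] [0.53020547 0.1163249  0.00133965]
[287 293  24  20 250] [298.912 300.708] [0.57558083 0.28061684 0.1166746 ] [0.60620623 1.11785782 0.59091805]
[369 349  24  10  32] [380.      353.65625] [ 0.42831076  0.27643275 -0.00070732] [0.54979331 1.11785782 0.59091805]
[394 358  17   6  32] [401.78125 360.21875] [ 0.39211481  0.29700931 -0.00104172] [0.40592536 0.30940142 0.00114854]
```

```bash
python3 - <<'E'
from h import *
c=load("top0.npz");im=c["pixels"][:,:,::-1]
cr=im[150:330,350:530];cv2.imwrite("pics/tray_crop.png",cv2.resize(cr,None,fx=3.3,fy=3.3,interpolation=cv2.INTER_CUBIC))
E
```

```text
(no output)
```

View pics/top0_crop.png

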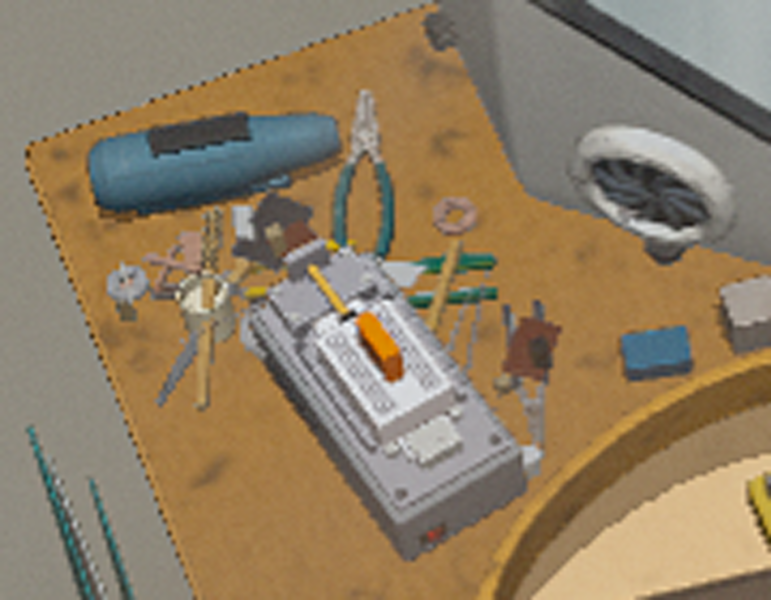

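View pics/scene0_crop.png

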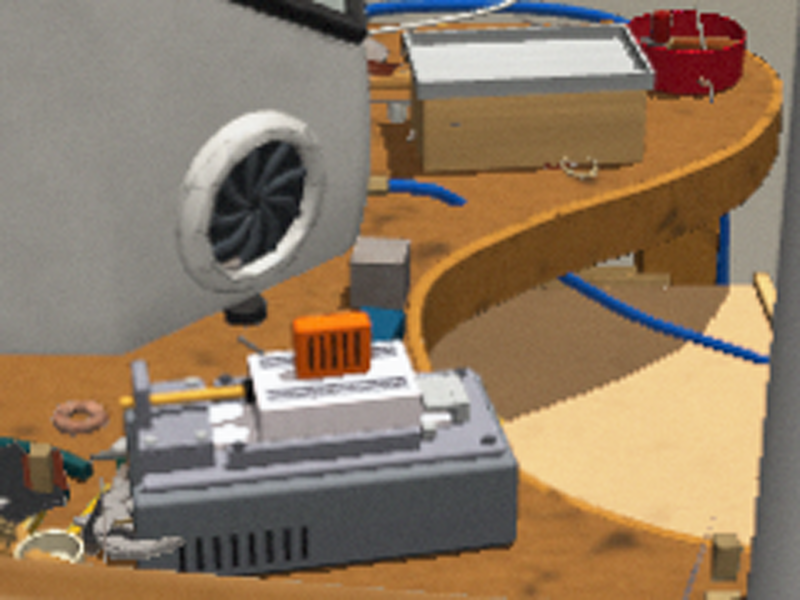

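View pics/tray_crop.png

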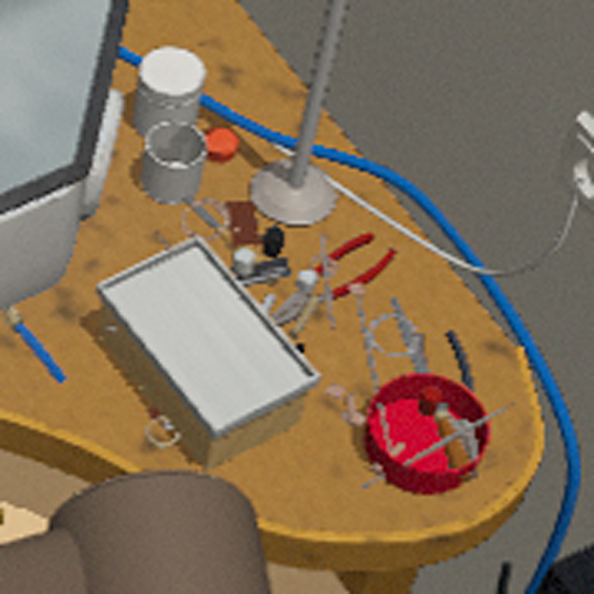

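```bash
python3 - <<'E'
from h import *
for n in("top0","scene0"):
    c=load(n+".npz");P=cloud(c);x,y,z=P[...,0],P[...,1],P[...,2]
    near=(abs(x-.575)<.15)&(abs(y-.28)<.15)
    for nm,lo,hi in(("cass top",.087,.095),("handle top",.119,.127),("dock floor",.056,.066),("guides",.070,.0755)):
        m=(near&(z>lo)&(z<hi)).astype(np.uint8)
        k,l,st,ce=cv2.connectedComponentsWithStats(m)
        if k<2: continue
        i=1+st[1:,4].argmax();p=P[l==i]
        r=cv2.minAreaRect(p[:,:2].astype(np.float32)*1000)
        print(n,nm,st[i,4],np.median(p[:,2]),r)
    for nm,lo,hi in(("floor",.060,.070),("rim",.074,.08)):
        m=((x>.35)&(x<.9)&(y<.1)&(y>-.5)&(z>lo)&(z<hi)).astype(np.uint8)
        k,l,st,ce=cv2.connectedComponentsWithStats(m)
        for i in range(1,k):
            if st[i,4]>60:
                p=P[l==i];print(n,nm,st[i],np.median(p,0),cv2.minAreaRect(p[:,:2].astype(np.float32)*1000))
E
```

```text
top0 cass top 272 0.08983945861970052 ((573.1416625976562, 277.0413818359375), (94.47161102294922, 56.00308609008789), 8.639174461364746)
top0 handle top 36 0.1215612304361305 ((570.990478515625, 276.87701416015625), (37.24972152709961, 12.748780250549316), 13.44193172454834)
top0 dock floor 454 0.059795871209366996 ((580.1870727539062, 279.13525390625), (191.29074096679688, 90.54806518554688), 9.967687606811523)
top0 guides 70 0.07281100263814008 ((656.1456909179688, 307.823486328125), (39.2791748046875, 32.17041778564453), 10.879451751708984)
top0 floor [ 379  222   63   58 1433] [ 0.43625963 -0.23046716  0.06441113] ((438.100341796875, -229.1791534423828), (174.89207458496094, 114.2988510131836), 4.034567356109619)
top0 rim [392 164  19  15 102] [ 0.71338307 -0.35217943  0.07615435] ((712.6436157226562, -355.0093078613281), (59.138362884521484, 56.55623245239258), 21.410676956176758)
scene0 cass top 694 0.09036794903130974 ((580.5527954101562, 278.75360107421875), (96.11653900146484, 59.561424255371094), 9.152364730834961)
scene0 handle top 110 0.12175293224005396 ((573.9541015625
[... 350 characters left out ...]
5649642944336)
scene0 floor [323 209  67  15 787] [ 0.43444384 -0.24956335  0.06502784] ((433.0921936035156, -247.073974609375), (170.20709228515625, 87.3403549194336), 4.496587753295898)
scene0 floor [324 224  68   7 210] [ 0.43714989 -0.17598976  0.06558588] ((435.3489685058594, -175.86572265625), (25.04878044128418, 169.51284790039062), 88.29561614990234)
scene0 floor [262 251  49  30 185] [0.60717815 0.04025674 0.06527941] ((601.8353271484375, 37.3347282409668), (161.63453674316406, 18.944047927856445), 48.44374084472656)
scene0 rim [262 258  35  15  81] [0.62082911 0.05826661 0.07689117] ((621.1384887695312, 61.25421142578125), (97.27586364746094, 15.356141090393066), 44.23517990112305)
```

```bash
python3 - <<'E'
from h import *
def g(n,a,b,w,h,f,o):
    c=load(n+".npz");im=c["pixels"][:,:,::-1][b:b+h,a:a+w]
    im=cv2.resize(im,None,fx=f,fy=f,interpolation=cv2.INTER_CUBIC)
    for k in range(0,w,10): cv2.line(im,(k*f,0),(k*f,6),(0,0,255),1);cv2.putText(im,str(a+k),(k*f,18),0,.35,(0,0,255))
    for k in range(0,h,10): cv2.line(im,(0,k*f),(6,k*f),(0,0,255),1);cv2.putText(im,str(b+k),(8,k*f+4),0,.35,(0,0,255))
    cv2.imwrite(o,im)
g("top0",194,243,74,75,8,"pics/t1.png")
g("scene0",225,285,135,90,5,"pics/s1.png")
E
```

```text
(no output)
```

View pics/t1.png

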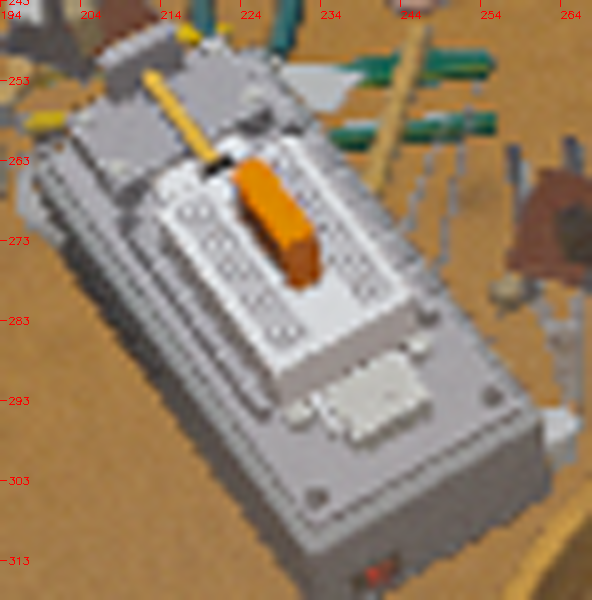

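View pics/s1.png

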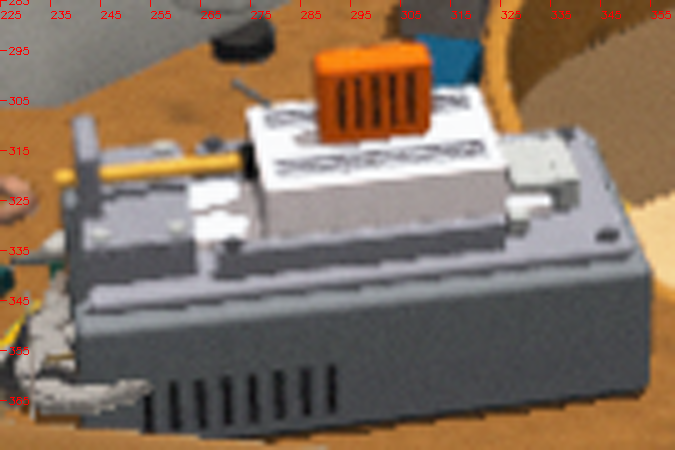

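```bash
python3 - <<'E'
from h import *
t=load("top0.npz");s=load("scene0.npz")
T=lambda L:np.array(L)/8+[194,243]; S=lambda L:np.array(L)/5+[225,285]
np.set_printoptions(precision=1,suppress=True)
# pixel index of upscaled: centre offset .5
def rep(nm,c,px,z):
    p=plane(c,px-0.5+0.5/8,z)[:,:2]*1000
    print(nm,p.round(1).tolist(),"mean",p.mean(0)); 
    for i in range(len(p)):
        d=p[(i+1)%len(p)]-p[i];print("   edge",i,np.linalg.norm(d).round(1),np.degrees(np.arctan2(d[1],d[0])).round(2))
rep("body T FL FR RR RL",t,T([(275,378),(417,293),(290,135),(160,203)]),.091)
rep("body S FL FR RR RL",s,S([(505,172),(480,88),(248,106),(262,190)]),.091)
rep("dock T FL FR",t,T([(312,552),(543,415)]),.061)
rep("dock T left edge",t,T([(312,552),(38,180)]),.061)
rep("dock S left edge",s,S([(648,268),(80,316)]),.061)
rep("tongue T FL FR",t,T([(360,440),(430,402)]),.067+.007)
rep("handle T top",t,T([(290,240),(316,232),(262,160),(234,170)]),.123)
rep("handle S top",s,S([(433,55),(428,42),(315,56),(320,70)]),.123)
E
```

```text
body T FL FR RR RL [[524.1, 296.9], [535.1, 241.0], [616.2, 257.0], [608.8, 307.8]] mean [571.1 275.7]
   edge 0 57.0 -78.84
   edge 1 82.7 11.15
   edge 2 51.4 98.27
   edge 3 85.4 -172.66
body S FL FR RR RL [[528.9, 302.6], [536.4, 245.0], [619.1, 255.7], [611.2, 312.1]] mean [573.9 278.9]
   edge 0 58.1 -82.64
   edge 1 83.4 7.36
   edge 2 57.0 97.98
   edge 3 82.8 -173.43
dock T FL FR [[472.9, 306.7], [489.0, 215.9]] mean [480.9 261.3]
   edge 0 92.2 -79.93
   edge 1 92.2 100.07
dock T left edge [[472.9, 306.7], [658.2, 340.7]] mean [565.5 323.7]
   edge 0 188.4 10.39
   edge 1 188.4 -169.61
dock S left edge [[480.6, 317.4], [671.5, 341.7]] mean [576.  329.5]
   edge 0 192.4 7.24
   edge 1 192.4 -172.76
tongue T FL FR [[499.1, 277.8], [502.8, 250.8]] mean [500.9 264.3]
   edge 0 27.3 -82.11
   edge 1 27.3 97.89
handle T top [[553.0, 276.5], [552.2, 267.4], [588.0, 273.6], [588.3, 283.6]] mean [570.3 275.3]
   edge 0 9.1 -94.92
   edge 1 36.3 9.71
   edge 2 10.1 88.51
   edge 3 36.0 -168.6
handle S top [[553.0, 277.7], [554.7, 268.4], [593.5, 277.3], [591.5, 287.1]] mean [573.1 277.6]
   edge 0 9.4 -79.61
   edge 1 39.9 12.9
   edge 2 10.0 101.77
   edge 3 39.7 -166.23
```

```bash
python3 - <<'E'
from h import *
def lf(p):
    p=p.astype(np.float32)
    for _ in range(3):
        vx,vy,x0,y0=cv2.fitLine(p,cv2.DIST_HUBER,0,.001,.001).ravel()
        r=(p[:,0]-x0)*-vy+(p[:,1]-y0)*vx; p=p[abs(r)<.003]
    return len(p),np.degrees(np.arctan2(vy,vx))%180,(x0,y0),r.std()
for n in("scene0","top0"):
    c=load(n+".npz");P=cloud(c);x,y,z=P[...,0],P[...,1],P[...,2]
    q=lambda x0,x1,y0,y1,z0,z1:P[(x>x0)&(x<x1)&(y>y0)&(y<y1)&(z>z0)&(z<z1)][:,:2]
    for a in [(.49,.66,.30,.35,.012,.050),(.53,.605,.28,.32,.077,.087),(.53,.605,.24,.28,.077,.087),(.47,.50,.22,.31,.012,.05),(.515,.54,.245,.30,.077,.087)]:
        p=q(*a)
        if len(p)>15: print(n,a,lf(p))
E
```

```text
scene0 (0.49, 0.66, 0.3, 0.35, 0.012, 0.05) (1749, np.float32(9.903188), (np.float32(0.5754144), np.float32(0.3245237)), np.float32(0.0012890871))
scene0 (0.53, 0.605, 0.28, 0.32, 0.077, 0.087) (215, np.float32(9.222532), (np.float32(0.56878865), np.float32(0.3035325)), np.float32(0.0013632084))
scene0 (0.47, 0.5, 0.22, 0.31, 0.012, 0.05) (132, np.float32(5.0215554), (np.float32(0.48700896), np.float32(0.30859858)), np.float32(0.001053704))
scene0 (0.515, 0.54, 0.245, 0.3, 0.077, 0.087) (22, np.float32(9.360191), (np.float32(0.533445), np.float32(0.29745898)), np.float32(0.0009687505))
top0 (0.49, 0.66, 0.3, 0.35, 0.012, 0.05) (147, np.float32(9.76246), (np.float32(0.57432556), np.float32(0.3245529)), np.float32(0.00091360515))
top0 (0.53, 0.605, 0.28, 0.32, 0.077, 0.087) (19, np.float32(14.30513), (np.float32(0.57032526), np.float32(0.29526973)), np.float32(0.001465114))
top0 (0.53, 0.605, 0.24, 0.28, 0.077, 0.087) (21, np.float32(175.79425), (np.float32(0.5644013), np.float32(0.26007783)), np.float32(0.0013935994))
top0 (0.47, 0.5, 0.22, 0.31, 0.012, 0.05) (182, np.float32(100.139145), (np.float32(0.48491415), np.float32(0.26432008)), np.float32(0.0014968916))
top0 (0.515, 0.54, 0.245, 0.3, 0.077, 0.087) (21, np.float32(102.74221), (np.float32(0.53409463), np.float32(0.26930404)), np.float32(0.0012724315))
```

```bash
python3 - <<'E'
from h import *
A=[cloud(load(n+".npz")).reshape(-1,3) for n in("top0","scene0")]
xs=np.arange(-.1,1.0,.05);ys=np.arange(.9,-.55,-.05)
for P,n in zip(A,("top","scene")):
    print(n,"cols x:",xs.round(2)[[0,-1]])
    for y in ys:
        r=[]
        for x in xs:
            m=(abs(P[:,0]-x)<.025)&(abs(P[:,1]-y)<.025)&(P[:,2]>-.02)&(P[:,2]<1.2)
            r.append("%4d"%(1000*P[m,2].max()) if m.sum()>2 else "   .")
        print("%5.2f"%y,"".join(r))
c=load("top0.npz");P=cloud(c);x,y,z=P[...,0],P[...,1],P[...,2]
m=(x>.33)&(x<.54)&(y<-.1)&(y>-.35)&(z>.058)&(z<.085)
r=cv2.minAreaRect(P[m][:,:2].astype(np.float32)*1000);print(r,cv2.boxPoints(r))
E
```

```text
top cols x: [-0.1   0.95]
 0.90    .   .   .   .   .   .   .   .   .  24  26  26  25  24  26  23  25  21  17   .   .   .
 0.85    .   .   .   .   .   .   .   .   .  25  26  27  26  26  27  26  24  26  25  25  80  55
 0.80    .   .   .   .   .   .   .   .   .   .  24  26  26  27  28  26  24  26 241 247 234 216
 0.75    .   .   .   .   . 343   .   .   .   .   .   .  25  23  23  23  26  25 255 278 291 336
 0.70    .   .   .   . 521 516 504   .   . 226 232 238 245 249 255 265 266 274 279 279 277 392
 0.65    .   .   .   . 535 519 524   .   . 227 232 236 247 251 257 263 267 276 627 278 276 392
 0.60    .   .   . 542 549 547 537   .   .   .   .   .   .   .   .   .   .   . 657 672 300 390
 0.55    .   .   . 569 570 559   .   .   .   .   .   .   .   .   . 843 839 838 838 836 621 602
 0.50    .   . 572 592 589 573   .   .   .   .   .   .   .   .   . 843 840 839 838 836 621 613
 0.45    .   . 612 611 606 570   3   .   .   .   .   3   5   6 830 843 838 838 840 620 619 615
 0.40    .   . 631 628 621   0   7   .   .   .   .  10   6   8 834 842 839 839 836 662 617 603
 0.35    . 647 648 644 628   
[... 4158 characters left out ...]
 303 573 564   . 607
-0.35    .   .   .   .   .   .   2  42  53  41   .   .  45 412   .   .   .   .   .   .   . 607
-0.40    .   .   .   .   .   .   1  42  52  39  48   .   0 598 599   .   .   .   .   .   . 607
-0.45    .   .   .   .   .   .   .  49   .   .   .   .  12 589 599   .   .   .   .   .   . 607
-0.50  607   .   .   .   . 597 600 594 599 598 596 598 596 599 600 600 601 599 600 602 606 607
-0.55  608   .   .   .   . 600 600 599 599 598 598 598 599 599 600 600 601 602 604 605 607 607
((432.76446533203125, -227.7742462158203), (185.42385864257812, 119.96900177001953), 4.355306148529053) [[ 335.76495 -175.00363]
 [ 344.87555 -294.6262 ]
 [ 529.764   -280.54486]
 [ 520.6534  -160.9223 ]]
```

```bash
python3 - <<'E'
from h import *
def g(n,a,b,w,h,f,o):
    c=load(n+".npz");im=c["pixels"][:,:,::-1][b:b+h,a:a+w]
    im=cv2.resize(im,None,fx=f,fy=f,interpolation=cv2.INTER_CUBIC)
    for k in range(0,w,10): cv2.line(im,(k*f,0),(k*f,6),(0,0,255),1);cv2.putText(im,str(a+k),(k*f,18),0,.35,(0,0,255))
    for k in range(0,h,10): cv2.line(im,(0,k*f),(6,k*f),(0,0,255),1);cv2.putText(im,str(b+k),(8,k*f+4),0,.35,(0,0,255))
    cv2.imwrite(o,im)
g("top0",374,216,76,75,8,"pics/t2.png")
g("scene0",312,198,90,60,8,"pics/s2.png")
E
```

```text
(no output)
```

View pics/t2.png

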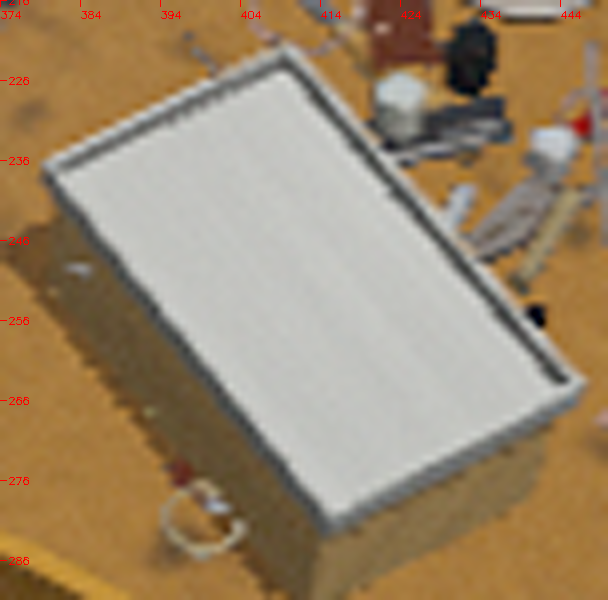

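View pics/s2.png

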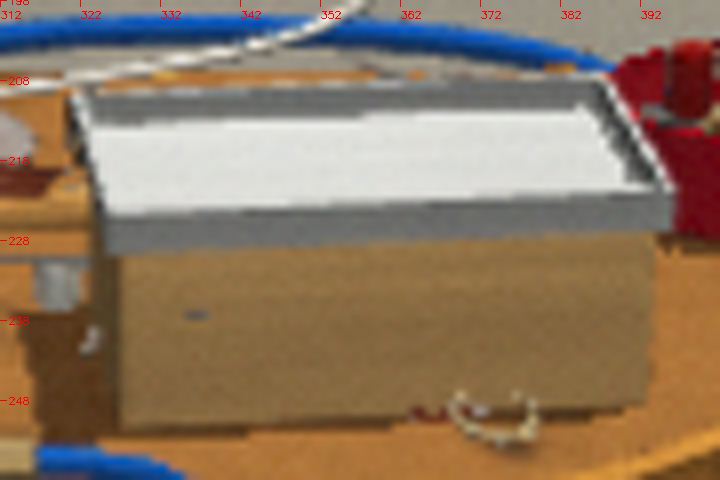

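```bash
python3 - <<'E'
from h import *
for n,L,o in(("top0",[(45,165),(287,48),(583,382),(330,528)],(374,216)),("scene0",[(107,215),(72,87),(608,73),(676,190)],(312,198))):
    p=plane(load(n+".npz"),np.array(L)/8+o-.45,.077)[:,:2]*1000
    print(p.round(1).tolist(),p.mean(0))
    for i in range(4):
        d=p[(i+1)%4]-p[i];print(np.hypot(*d).round(1),np.degrees(np.arctan2(d[1],d[0])).round(1))
E
```

```text
[[513.9, -166.9], [522.5, -274.1], [347.2, -291.3], [333.3, -179.5]] [ 429.23452567 -227.95913245]
107.6 -85.4
176.1 -174.4
112.7 97.1
181.0 4.0
[[518.0, -164.6], [526.7, -279.7], [346.4, -287.5], [338.9, -180.0]] [ 432.51063365 -227.94698368]
115.4 -85.7
180.4 -177.5
107.7 94.0
179.8 4.9
```

```bash
cat >> h.py <<'E'
from scipy.spatial.transform import Rotation as Ro
def to(target,yaw_y=None):
    """print tool-frame shift (units 4cm) to world target; yaw_y: desired tool-y heading deg"""
    from plant import get_state
    s=get_state();R=Ro.from_quat(s["tcp_rot"]).as_matrix();y=np.degrees(np.arctan2(R[1,1],R[0,1]))
    d=(np.array(target)-s["eef_pos"])@R
    print("t %.2f pos"%s["time"],s["eef_pos"].round(4),"F",s["contact_force"].round(1),"open %.3f"%s["opening"],"ty",y.round(2),"z-axis",R[:,2].round(4))
    print("shift mm",(d*1000).round(1),"units",(d/.04).round(2))
    if yaw_y is not None: print("turn units",((y-yaw_y)/5).round(2))
E
python3 -c "
from h import *
to((.572,.276,.2),99.85)"
```

```text
t 0.10 pos [0.1528 0.6568 0.23  ] F [-0.  -0.3 -0.6] open 0.999 ty 76.89 z-axis [-8.e-04 -2.e-03 -1.e+00]
shift mm [-494.6 -275.8   30.5] units [-12.37  -6.89   0.76]
turn units -4.59
```

step_arm:
  targets:
    - [[0.7,0,0,0,-0.92],[0.7,0,0,0,-0.92],[0.7,0,0,0,-0.92],[0.7,0,0,0,-0.92],[0.7,0,0,0,-0.92],[0.7,0,0,0,0],[0.7,0,0,0,0]]

```text
time: 0.68
eef_pos: [0.153, 0.6571, 0.2307]
tcp_rot: [-0.085, 0.996, -0.0, -0.0]
contact_force: [-0.7, 0.8, 0.2]
opening: 0.7
```

```bash
python3 -c "
from h import *
to((.572,.276,.2),99.85)"
```

```text
t 0.68 pos [0.153  0.6571 0.2307] F [-0.7  0.8  0.2] open 0.700 ty 99.77 z-axis [-4.e-04 -1.e-03 -1.e+00]
shift mm [-348.3 -446.7   30.9] units [ -8.71 -11.17   0.77]
turn units -0.02
```

step_arm:
  targets:
    - [[0.7,-0.3,-0.85,0,0],[0.7,-0.54,-0.7,0,0],[0.7,-0.54,-0.7,0,0],[0.7,-0.54,-0.7,0,0],[0.7,-0.54,-0.7,0,0],[0.7,-0.54,-0.7,0,0],[0.7,-0.54,-0.7,0,0],[0.7,-0.54,-0.7,0,0]]

```text
time: 1.35
eef_pos: [0.3542, 0.4575, 0.2313]
tcp_rot: [-0.085, 0.996, 0.0, -0.0]
contact_force: [-0.2, 0.6, -0.5]
opening: 0.694
```

step_arm:
  targets:
    - [[0.7,-0.54,-0.7,0,0],[0.7,-0.54,-0.7,0,0],[0.7,-0.54,-0.7,0,0],[0.7,-0.54,-0.7,0,0],[0.7,-0.54,-0.7,0,0],[0.7,-0.54,-0.7,0,0],[0.7,-0.54,-0.7,0,0],[0.7,0,0,0,0],[0.7,0,0,0,0]]

```text
time: 2.1
eef_pos: [0.5369, 0.2903, 0.2309]
tcp_rot: [-0.084, 0.996, 0.0, -0.0]
contact_force: [0.3, 0.2, -0.8]
opening: 0.701
```

```bash
python3 -c "
from h import *
to((.572,.276,.15),99.85)
from plant import read_camera
for n in('top','scene'):
    c=read_camera(n);np.savez(n+'1.npz',**c)
    a,b,w,h=(190,215,90,100) if n=='top' else (225,225,135,130)
    cv2.imwrite('pics/%s1.png'%n,cv2.resize(c['pixels'][b:b+h,a:a+w,::-1],None,fx=5,fy=5,interpolation=cv2.INTER_CUBIC))
"
```

```text
t 2.10 pos [0.5369 0.2903 0.2309] F [ 0.3  0.2 -0.8] open 0.701 ty 99.62 z-axis [-8.e-04  0.e+00 -1.e+00]
shift mm [-32.3 -20.   80.9] units [-0.81 -0.5   2.02]
turn units -0.05
```

View pics/scene1.png

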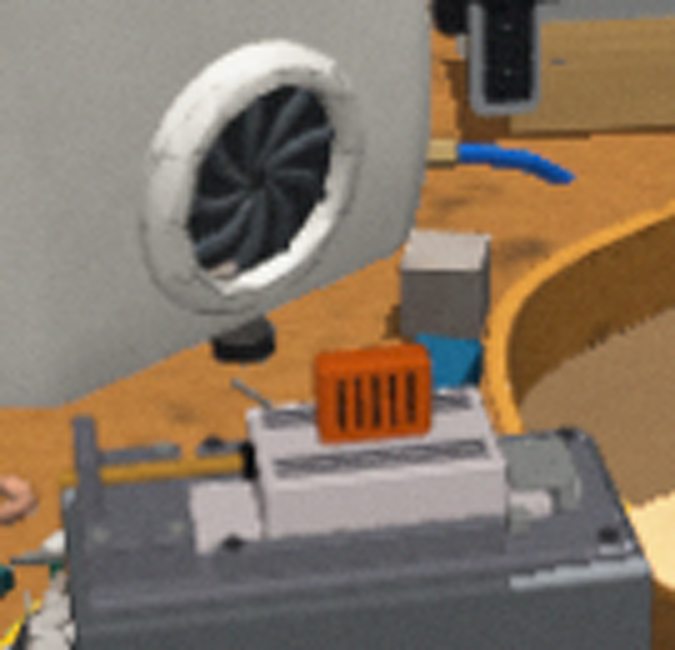

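View pics/top1.png

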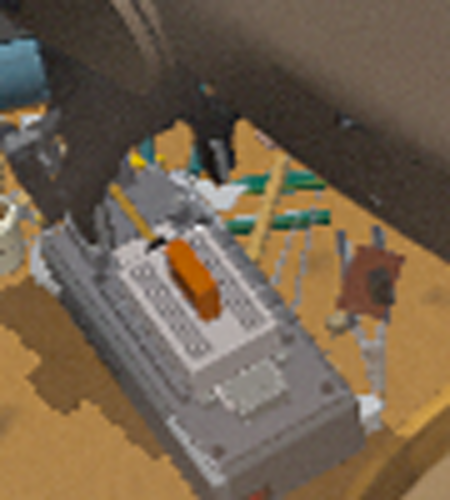

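The scene view shows one fingertip at crop (505,105), above and ahead of the handle. The top view shows the fingers straddling the handle, which sits at crop (195,275). Next I centre over it and go down to 0.15.

step_arm:
  targets:
    - [[0.7,-0.4,-0.25,0,-0.05],[0.7,-0.41,-0.25,0,0],[0.7,0,0,0.5,0],[0.7,0,0,0.75,0],[0.7,0,0,0.75,0],[0.7,0,0,0,0],[0.7,0,0,0,0]]

```text
time: 2.78
eef_pos: [0.5689, 0.2785, 0.1493]
tcp_rot: [-0.089, 0.996, -0.0, -0.003]
contact_force: [0.3, 0.2, 1.1]
opening: 0.701
```

```bash
python3 -c "
from h import *
to((.572,.276,.096),99.85)
from plant import read_camera
for n in('top','scene'):
    c=read_camera(n);np.savez(n+'1.npz',**c)
    a,b,w,h=(190,215,90,100) if n=='top' else (225,225,135,130)
    cv2.imwrite('pics/%s2.png'%n,cv2.resize(c['pixels'][b:b+h,a:a+w,::-1],None,fx=5,fy=5,interpolation=cv2.INTER_CUBIC))
"
```

```text
t 2.78 pos [0.5689 0.2785 0.1493] F [0.3 0.2 1.1] open 0.701 ty 100.23 z-axis [-0.005  -0.0013 -1.    ]
shift mm [-2.8 -3.  53.3] units [-0.07 -0.07  1.33]
turn units 0.08
```

View pics/scene2.png

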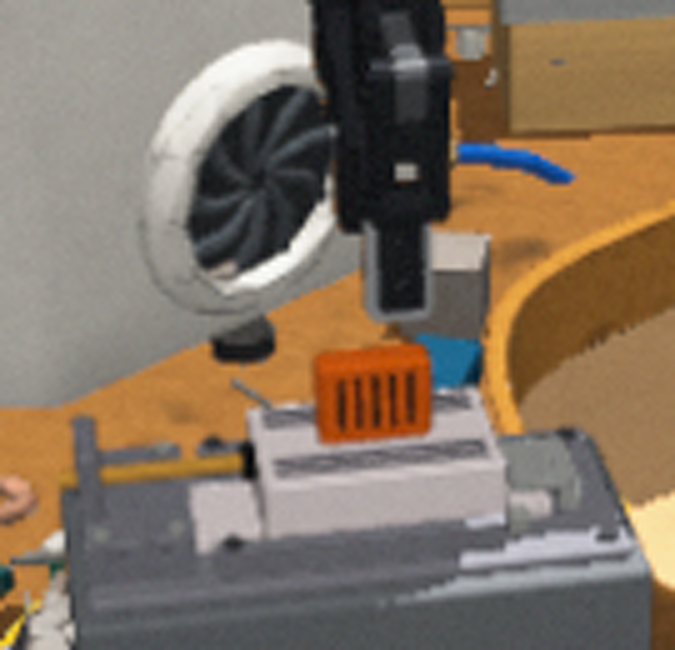

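View pics/top2.png

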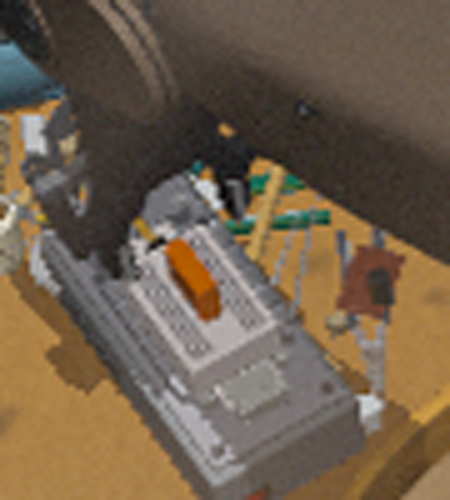

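step_arm:
  targets:
    - [[0.7,-0.04,-0.04,0.3,0.05],[0.7,0,0,0.3,0],[0.7,0,0,0,0],[0.7,0,0,0,0],[0.7,0,0,0,0]]

```text
time: 3.3
eef_pos: [0.5732, 0.2763, 0.1273]
tcp_rot: [-0.086, 0.996, -0.0, -0.0]
contact_force: [-0.1, -0.8, -0.3]
opening: 0.7
```

```bash
python3 -c "
from h import *
to((.572,.276,.096),99.85)
"
```

```text
t 3.30 pos [0.5732 0.2763 0.1273] F [-0.1 -0.8 -0.3] open 0.700 ty 99.88 z-axis [-2.e-04 -1.e-04 -1.e+00]
shift mm [ 1.2 -0.1 31.3] units [ 0.03 -0.    0.78]
turn units 0.01
```

step_arm:
  targets:
    - [[0.7,0.03,0,0.4,0],[0.7,0,0,0.38,0],[0.7,0,0,0,0],[0.7,0,0,0,0],[0.7,0,0,0,0],[0.7,0,0,0,0]]

```text
time: 3.8
eef_pos: [0.573, 0.2765, 0.0977]
tcp_rot: [-0.086, 0.996, 0.0, 0.001]
contact_force: [-0.9, -0.2, 0.4]
opening: 0.698
```

```bash
python3 -c "
from h import *
to((.572,.276,.096),99.85)
from plant import read_camera
for n in('top','scene'):
    c=read_camera(n)
    a,b,w,h=(190,215,90,100) if n=='top' else (225,225,135,130)
    cv2.imwrite('pics/%s3.png'%n,cv2.resize(c['pixels'][b:b+h,a:a+w,::-1],None,fx=5,fy=5,interpolation=cv2.INTER_CUBIC))
"
```

```text
t 3.80 pos [0.573  0.2765 0.0977] F [-0.9 -0.2  0.4] open 0.698 ty 99.89 z-axis [ 2.4e-03  7.0e-04 -1.0e+00]
shift mm [ 1.1 -0.3  1.7] units [ 0.03 -0.01  0.04]
turn units 0.01
```

View pics/scene3.png

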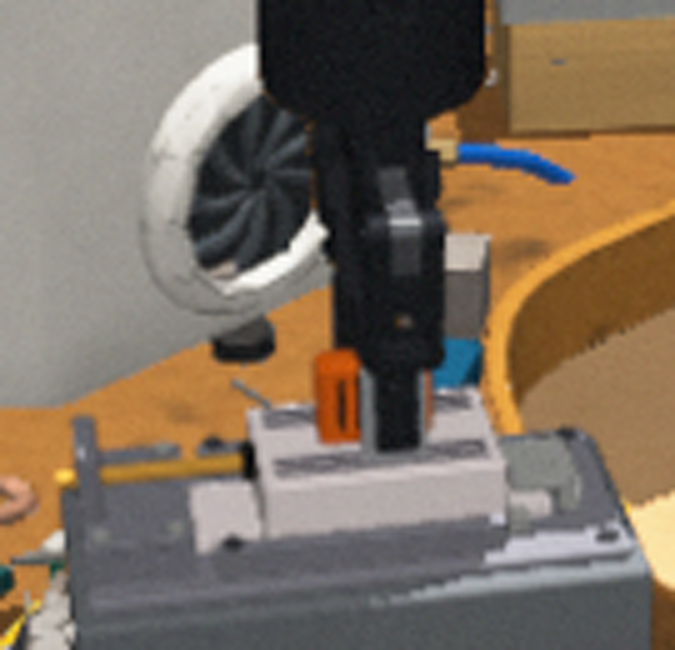

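View pics/top3.png

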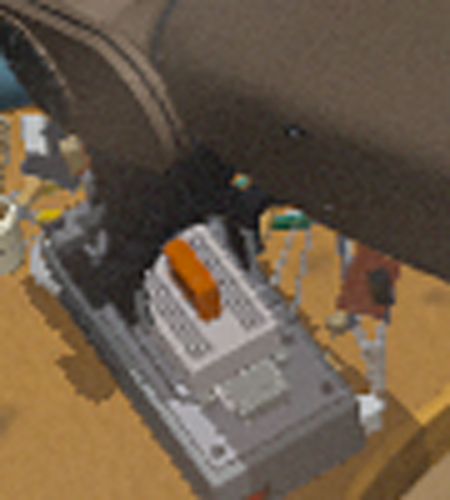

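step_arm:
  targets:
    - [[0.4,-0.05,0,0,0],[0.2,0,0,0,0],[0.1,0,0,0,0],[0.05,0,0,0,0],[0.05,0,0,0,0],[0.05,0,0,0,0],[0.05,0,0,0,0],[0.05,0,0,0,0]]
  squeeze: 25

```text
time: 4.57
eef_pos: [0.5741, 0.2764, 0.0962]
tcp_rot: [-0.086, 0.996, -0.0, 0.0]
contact_force: [-0.3, -0.3, 0.8]
opening: 0.164
```

```bash
python3 -c "
from h import *
to((.572,.276,.096),99.85)
"
```

```text
t 4.57 pos [0.5741 0.2764 0.0962] F [-0.3 -0.3  0.8] open 0.164 ty 99.89 z-axis [ 1.e-04 -2.e-04 -1.e+00]
shift mm [ 2.1 -0.   0.2] units [ 0.05 -0.    0.  ]
turn units 0.01
```

step_arm:
  targets:
    - [[0.05,-0.05,0,0,0],[0.05,-0.05,0,0,0],[0.05,-0.03,0,0,0],[0.05,0,0,0,0],[0.05,0,0,0,0],[0.05,0,0,0,0],[0.05,0,0,0,0]]

```text
time: 5.15
eef_pos: [0.5777, 0.2772, 0.0962]
tcp_rot: [-0.086, 0.996, -0.0, -0.002]
contact_force: [-4.3, -2.5, 4.5]
opening: 0.157
```

```bash
cat >> h.py <<'E'
def dk(cz=0):
    "dock-frame x displacement of TCP relative to grasp, forces in dock axes"
    from plant import get_state
    s=get_state();a=np.radians(9.87);e=np.array([np.cos(a),np.sin(a)]);n=np.array([-np.sin(a),np.cos(a)])
    d=s["eef_pos"]-[.5741,.2764,.0962];f=s["contact_force"]
    print("t %.2f dx %.2f dy %.2f dz %.2f mm  F x %.2f y %.2f z %.2f  open %.3f T %s"%(s["time"],1e3*d[:2]@e,1e3*d[:2]@n,1e3*d[2],f[:2]@e,f[:2]@n,f[2],s["opening"],s["wrist_torque"].round(2)))
E
python3 -c "
from h import *
dk()"
```

```text
t 5.15 dx 3.69 dy 0.12 dz 0.03 mm  F x -4.67 y -1.71 z 4.50  open 0.157 T [-0.33  0.66  0.  ]
```

step_arm:
  targets:
    - [[0.05,-0.04,0,-0.01,0],[0.05,0,0,0,0],[0.05,0,0,0,0],[0.05,0,0,0,0]]

```text
time: 5.48
eef_pos: [0.5795, 0.2775, 0.0963]
tcp_rot: [-0.086, 0.996, -0.0, -0.002]
contact_force: [-4.9, -1.5, 3.1]
opening: 0.159
```

```bash
python3 -c "
from h import *
dk()"
```

```text
t 5.48 dx 5.52 dy 0.17 dz 0.06 mm  F x -5.13 y -0.61 z 3.10  open 0.159 T [-0.29  0.57 -0.04]
```

step_arm:
  targets:
    - [[0.05,-0.04,0,-0.01,0],[0.05,0,0,0,0],[0.05,0,0,0,0],[0.05,0,0,0,0]]

```text
time: 5.82
eef_pos: [0.5819, 0.2779, 0.0963]
tcp_rot: [-0.086, 0.996, -0.0, -0.001]
contact_force: [-2.6, -1.7, -1.3]
opening: 0.157
```

```bash
python3 -c "
from h import *
dk()"
```

```text
t 5.82 dx 7.91 dy 0.16 dz 0.10 mm  F x -2.84 y -1.18 z -1.33  open 0.157 T [-0.2   0.52  0.  ]
```

step_arm:
  targets:
    - [[0.05,-0.03,0,0,0],[0.05,0,0,0,0],[0.05,0,0,0,0],[0.05,0,0,0,0]]

```text
time: 6.15
eef_pos: [0.5832, 0.2781, 0.0964]
tcp_rot: [-0.086, 0.996, -0.0, -0.0]
contact_force: [-2.1, -1.3, -2.5]
opening: 0.16
```

```bash
python3 -c "
from h import *
dk()"
```

```text
t 6.15 dx 9.21 dy 0.14 dz 0.17 mm  F x -2.28 y -0.94 z -2.45  open 0.160 T [-0.12  0.51 -0.01]
```

step_arm:
  targets:
    - [[0.05,-0.03,0,0,0],[0.05,0,0,0,0],[0.05,0,0,0,0],[0.05,0,0,0,0]]

```text
time: 6.48
eef_pos: [0.5843, 0.2783, 0.0965]
tcp_rot: [-0.086, 0.996, -0.0, -0.0]
contact_force: [-2.3, -0.0, -3.2]
opening: 0.158
```

```bash
python3 -c "
from h import *
dk()"
```

```text
t 6.48 dx 10.38 dy 0.13 dz 0.26 mm  F x -2.24 y 0.36 z -3.21  open 0.158 T [-0.15  0.61 -0.06]
```

step_arm:
  targets:
    - [[0.05,-0.03,0,0,0],[0.05,0,0,0,0],[0.05,0,0,0,0],[0.05,0,0,0,0]]

```text
time: 6.82
eef_pos: [0.5856, 0.2785, 0.0966]
tcp_rot: [-0.086, 0.996, -0.0, -0.0]
contact_force: [-3.3, -0.6, -3.1]
opening: 0.16
```

```bash
python3 -c "
from h import *
dk()"
```

```text
t 6.82 dx 11.67 dy 0.15 dz 0.43 mm  F x -3.39 y -0.04 z -3.12  open 0.160 T [-0.15  0.6  -0.04]
```

step_arm:
  targets:
    - [[0.05,-0.03,0,0,0],[0.05,0,0,0,0],[0.05,0,0,0,0],[0.05,0,0,0,0]]

```text
time: 7.15
eef_pos: [0.5869, 0.2788, 0.0968]
tcp_rot: [-0.086, 0.996, 0.0, -0.0]
contact_force: [-3.8, -1.4, -3.9]
opening: 0.157
```

```bash
python3 -c "
from h import *
dk()"
```

```text
t 7.15 dx 13.02 dy 0.18 dz 0.62 mm  F x -3.97 y -0.76 z -3.91  open 0.157 T [-0.14  0.72 -0.  ]
```

step_arm:
  targets:
    - [[0.05,-0.03,0,0,0],[0.05,0,0,0,0],[0.05,0,0,0,0],[0.05,0,0,0,0]]

```text
time: 7.48
eef_pos: [0.5881, 0.279, 0.0969]
tcp_rot: [-0.086, 0.996, -0.0, -0.0]
contact_force: [-3.3, -1.0, -3.8]
opening: 0.157
```

```bash
python3 -c "
from h import *
dk()"
```

```text
t 7.48 dx 14.25 dy 0.19 dz 0.70 mm  F x -3.44 y -0.40 z -3.76  open 0.157 T [-0.18  0.72  0.02]
```

step_arm:
  targets:
    - [[0.05,-0.03,0,0,0],[0.05,0,0,0,0],[0.05,0,0,0,0],[0.05,0,0,0,0]]

```text
time: 7.82
eef_pos: [0.5893, 0.2792, 0.0969]
tcp_rot: [-0.086, 0.996, -0.0, -0.0]
contact_force: [-3.8, -0.8, -4.5]
opening: 0.157
```

```bash
python3 -c "
from h import *
dk()"
```

```text
t 7.82 dx 15.50 dy 0.14 dz 0.72 mm  F x -3.84 y -0.16 z -4.47  open 0.157 T [-0.18  0.8  -0.01]
```

step_arm:
  targets:
    - [[0.05,-0.02,0,0,0],[0.05,0,0,0,0],[0.05,0,0,0,0],[0.05,0,0,0,0]]

```text
time: 8.15
eef_pos: [0.5901, 0.2794, 0.0969]
tcp_rot: [-0.086, 0.996, 0.0, -0.0]
contact_force: [-3.9, -0.8, -3.1]
opening: 0.157
```

```bash
python3 -c "
from h import *
dk()"
```

```text
t 8.15 dx 16.28 dy 0.17 dz 0.69 mm  F x -3.97 y -0.17 z -3.10  open 0.157 T [-0.15  0.76 -0.02]
```

step_arm:
  targets:
    - [[0.05,-0.02,0,0,0],[0.05,0,0,0,0],[0.05,0,0,0,0],[0.05,0,0,0,0]]

```text
time: 8.48
eef_pos: [0.5904, 0.2794, 0.097]
tcp_rot: [-0.086, 0.996, -0.0, -0.001]
contact_force: [-5.0, -0.8, -2.7]
opening: 0.157
```

```bash
python3 -c "
from h import *
dk()"
```

```text
t 8.48 dx 16.55 dy 0.19 dz 0.75 mm  F x -5.06 y 0.07 z -2.66  open 0.157 T [-0.17  1.07 -0.07]
```

step_arm:
  targets:
    - [[0.05,-0.02,0,0,0],[0.05,0,0,0,0],[0.05,0,0,0,0],[0.05,0,0,0,0]]

```text
time: 8.82
eef_pos: [0.5904, 0.2794, 0.097]
tcp_rot: [-0.086, 0.996, -0.0, -0.002]
contact_force: [-8.1, -2.3, -0.7]
opening: 0.157
```

```bash
python3 -c "
from h import *
dk()"
```

```text
t 8.82 dx 16.63 dy 0.19 dz 0.80 mm  F x -8.39 y -0.83 z -0.73  open 0.157 T [-0.36  1.45 -0.06]
```

step_arm:
  targets:
    - [[0.05,0.05,0,0,0],[0.05,0,0,0,0],[0.05,0,0,0,0],[0.05,0,0,0,0]]

```text
time: 9.15
eef_pos: [0.5899, 0.2793, 0.0969]
tcp_rot: [-0.086, 0.996, 0.0, 0.0]
contact_force: [-4.6, -2.0, -3.0]
opening: 0.159
```

```bash
python3 -c "
from h import *
dk()
import numpy as np
for th in np.arange(0,.2,.02):
    c,s=np.cos(th),np.sin(th);print(th.round(2),(-75*c+52*s+75).round(2),(75*s+52*c-52).round(2))
from plant import read_camera
for n in('top','scene'):
    c=read_camera(n)
    a,b,w,h=(190,215,90,100) if n=='top' else (225,225,135,130)
    cv2.imwrite('pics/%s4.png'%n,cv2.resize(c['pixels'][b:b+h,a:a+w,::-1],None,fx=5,fy=5,interpolation=cv2.INTER_CUBIC))
"
```

```text
t 9.15 dx 16.02 dy 0.16 dz 0.72 mm  F x -4.86 y -1.21 z -2.95  open 0.159 T [-0.18  0.77  0.03]
0.0 0.0 0.0
0.02 1.05 1.49
0.04 2.14 2.96
0.06 3.25 4.4
0.08 4.4 5.83
0.1 5.57 7.23
0.12 6.76 8.6
0.14 7.99 9.96
0.16 9.24 11.28
0.18 10.52 12.59
```

View pics/scene4.png

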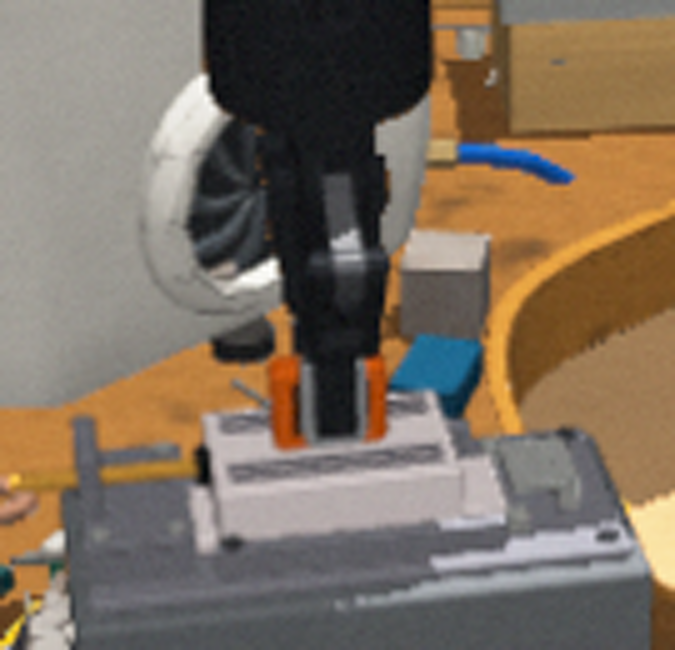

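step_arm:
  targets:
    - [[0.05,-0.02,0,-0.03,0],[0.05,-0.02,0,-0.03,0],[0.05,0,0,0,0],[0.05,0,0,0,0],[0.05,0,0,0,0]]

```text
time: 9.67
eef_pos: [0.5906, 0.2794, 0.0989]
tcp_rot: [-0.086, 0.996, -0.0, -0.001]
contact_force: [-4.9, -1.1, -2.9]
opening: 0.153
```

```bash
python3 -c "
from h import *
dk()"
```

```text
t 9.67 dx 16.76 dy 0.15 dz 2.72 mm  F x -5.04 y -0.25 z -2.90  open 0.153 T [-0.23  1.09 -0.07]
```

step_arm:
  targets:
    - [[0.05,-0.01,0,-0.03,0],[0.05,-0.01,0,-0.03,0],[0.05,0,0,0,0],[0.05,0,0,0,0],[0.05,0,0,0,0]]

```text
time: 10.08
eef_pos: [0.591, 0.2795, 0.1011]
tcp_rot: [-0.086, 0.996, -0.0, -0.002]
contact_force: [-5.6, -0.8, -3.6]
opening: 0.155
```

```bash
python3 -c "
from h import *
dk()
from plant import read_camera
for n in('scene',):
    c=read_camera(n)
    a,b,w,h=(190,215,90,100) if n=='top' else (225,225,135,130)
    cv2.imwrite('pics/%s5.png'%n,cv2.resize(c['pixels'][b:b+h,a:a+w,::-1],None,fx=5,fy=5,interpolation=cv2.INTER_CUBIC))
"
```

```text
t 10.08 dx 17.22 dy 0.10 dz 4.88 mm  F x -5.66 y 0.21 z -3.59  open 0.155 T [-0.22  1.21 -0.03]
```

View pics/scene5.png

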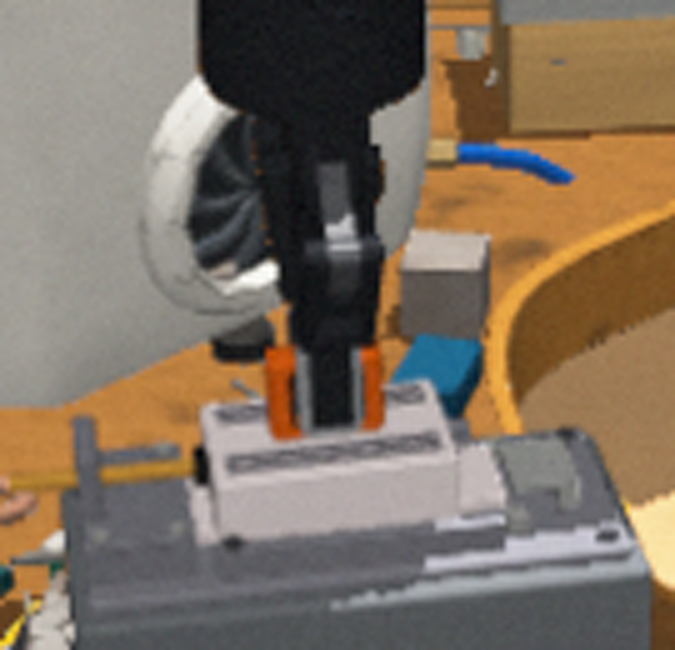

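step_arm:
  targets:
    - [[0.05,-0.02,0,-0.02,0],[0.05,-0.02,0,-0.02,0],[0.05,0,0,0,0],[0.05,0,0,0,0],[0.05,0,0,0,0]]

```text
time: 10.55
eef_pos: [0.5923, 0.2796, 0.1027]
tcp_rot: [-0.086, 0.996, -0.0, -0.002]
contact_force: [-6.5, -0.9, -2.6]
opening: 0.159
```

```bash
python3 -c "
from h import *
dk()"
```

```text
t 10.55 dx 18.51 dy 0.08 dz 6.46 mm  F x -6.55 y 0.18 z -2.62  open 0.159 T [-0.26  1.32 -0.06]
```

step_arm:
  targets:
    - [[0.05,-0.02,0,-0.025,0],[0.05,-0.02,0,-0.025,0],[0.05,0,0,0,0],[0.05,0,0,0,0],[0.05,0,0,0,0]]

```text
time: 10.97
eef_pos: [0.594, 0.2799, 0.1048]
tcp_rot: [-0.086, 0.996, -0.0, -0.002]
contact_force: [-5.5, -1.1, -2.7]
opening: 0.159
```

```bash
python3 -c "
from h import *
dk()"
```

```text
t 10.97 dx 20.25 dy 0.06 dz 8.57 mm  F x -5.63 y -0.12 z -2.75  open 0.159 T [-0.34  1.28 -0.04]
```

step_arm:
  targets:
    - [[0.05,-0.02,0,-0.025,0],[0.05,-0.01,0,-0.025,0],[0.05,0,0,0,0],[0.05,0,0,0,0],[0.05,0,0,0,0]]

```text
time: 11.38
eef_pos: [0.5955, 0.2802, 0.1068]
tcp_rot: [-0.086, 0.996, -0.0, -0.002]
contact_force: [-5.7, -1.5, -3.4]
opening: 0.159
```

```bash
python3 -c "
from h import *
dk()
from plant import read_camera
for n in('scene',):
    c=read_camera(n)
    a,b,w,h=(190,215,90,100) if n=='top' else (225,225,135,130)
    cv2.imwrite('pics/%s6.png'%n,cv2.resize(c['pixels'][b:b+h,a:a+w,::-1],None,fx=5,fy=5,interpolation=cv2.INTER_CUBIC))
"
```

```text
t 11.38 dx 21.73 dy 0.08 dz 10.55 mm  F x -5.87 y -0.53 z -3.40  open 0.159 T [-0.3   1.17 -0.02]
```

View pics/scene6.png

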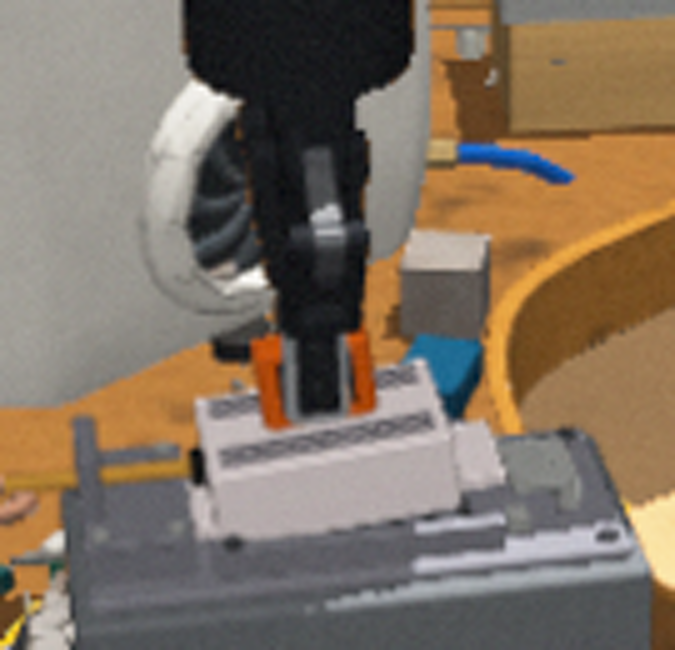

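step_arm:
  targets:
    - [[0.05,-0.02,0,-0.015,0],[0.05,-0.02,0,-0.01,0],[0.05,0,0,0,0],[0.05,0,0,0,0],[0.05,0,0,0,0]]

```text
time: 11.85
eef_pos: [0.5967, 0.2804, 0.1077]
tcp_rot: [-0.086, 0.996, -0.0, -0.002]
contact_force: [-6.5, -0.7, -2.6]
opening: 0.16
```

```bash
python3 -c "
from h import *
dk()"
```

```text
t 11.85 dx 22.95 dy 0.09 dz 11.46 mm  F x -6.56 y 0.40 z -2.61  open 0.160 T [-0.27  1.31 -0.08]
```

step_arm:
  targets:
    - [[0.05,-0.02,0,-0.015,0],[0.05,-0.02,0,-0.01,0],[0.05,0,0,0,0],[0.05,0,0,0,0],[0.05,0,0,0,0]]

```text
time: 12.27
eef_pos: [0.5982, 0.2807, 0.1087]
tcp_rot: [-0.086, 0.996, -0.0, -0.002]
contact_force: [-5.9, -2.3, -2.7]
opening: 0.162
```

```bash
python3 -c "
from h import *
dk()
from plant import read_camera
for n in('scene',):
    c=read_camera(n)
    a,b,w,h=(190,215,90,100) if n=='top' else (225,225,135,130)
    cv2.imwrite('pics/%s7.png'%n,cv2.resize(c['pixels'][b:b+h,a:a+w,::-1],None,fx=5,fy=5,interpolation=cv2.INTER_CUBIC))
"
```

```text
t 12.27 dx 24.52 dy 0.11 dz 12.51 mm  F x -6.26 y -1.28 z -2.71  open 0.162 T [-0.29  1.32 -0.05]
```

View pics/scene7.png

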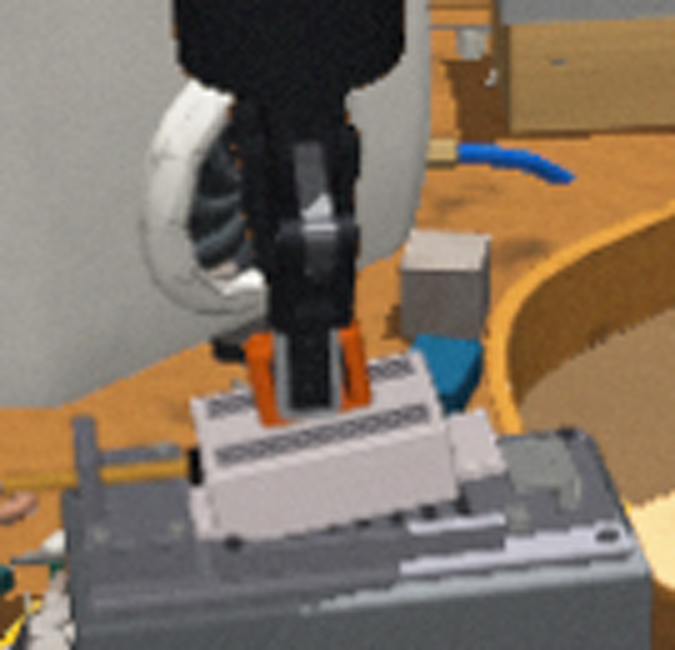

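step_arm:
  targets:
    - [[0.05,-0.02,0,-0.015,0],[0.05,-0.02,0,-0.015,0],[0.05,0,0,0,0],[0.05,0,0,0,0],[0.05,0,0,0,0]]

```text
time: 12.73
eef_pos: [0.6001, 0.281, 0.1099]
tcp_rot: [-0.086, 0.996, -0.0, -0.002]
contact_force: [-5.9, -1.7, -3.1]
opening: 0.153
```

```bash
python3 -c "
from h import *
dk()
from plant import read_camera
for n in('scene',):
    c=read_camera(n);np.savez('scene8.npz',**c)
    a,b,w,h=(245,290,90,60)
    cv2.imwrite('pics/%s8.png'%n,cv2.resize(c['pixels'][b:b+h,a:a+w,::-1],None,fx=8,fy=8,interpolation=cv2.INTER_CUBIC))
    P=cloud(c);D=np.array([.572,.276,.061]);a=np.radians(9.87);e=np.array([np.cos(a),np.sin(a)]);nn=np.array([-np.sin(a),np.cos(a)])
    X=(P[...,:2]-D[:2])@e*1000;Y=(P[...,:2]-D[:2])@nn*1000;Z=(P[...,2]-.061)*1000
    m=(abs(Y)<24)&(abs(Y)>10)&(X>-22)&(X<52)&(Z>24)&(Z<60)
    f=np.polyfit(X[m],Z[m],1);r=Z[m]-np.polyval(f,X[m]);k=abs(r)<3;f=np.polyfit(X[m][k],Z[m][k],1);print('top slope',f,k.sum())
"
```

```text
t 12.73 dx 26.36 dy 0.10 dz 13.72 mm  F x -6.08 y -0.62 z -3.12  open 0.153 T [-0.26  1.22 -0.05]
top slope [-0.13655742 47.5998545 ] 168
```

View pics/scene8.png

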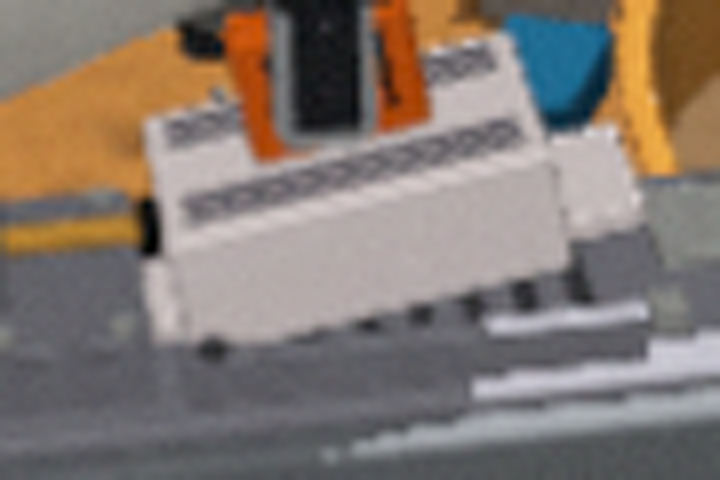

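```bash
cat >> h.py <<'E'
def side(c,uv,yoff=.028,D=(.572,.276,.061)):
    a=np.radians(9.87);e=np.array([np.cos(a),np.sin(a),0]);n=np.array([-np.sin(a),np.cos(a),0]);D=np.array(D)
    R,t=Rt(c);s=slopes(c,uv);d=np.c_[s,np.ones(len(s))]@R;o=-R.T@t
    k=(yoff-(o-D)@n)/(d@n);p=o+d*k[:,None]-D
    return np.c_[p@e,p[:,2]]*1000
E
python3 -c "
from h import *
c=load('scene8.npz');p=side(c,np.array([(548,162),(172,258),(568,270)])/8+[244.55,289.55]);print(p)
d=p[0]-p[1];print(np.arctan2(-d[1],-d[0])*1, np.hypot(*d)); d=p[0]-p[2];print(np.arctan2(d[0],d[1]),np.hypot(*d))
c=load('scene0.npz');p=side(c,np.array([(505,172),(262,190),(505,218)])/5+[224.6,284.6]);print(p)
d=p[0]-p[1];print(-np.arctan2(d[1],-d[0]))
"
```

```text
[[-17.43459485  47.1859828 ]
 [ 63.01415771  33.15522619]
 [-21.473856    19.93022651]]
-0.17266939743002227 81.66311235526379
0.14712758794907357 27.55343683822608
[[-39.06066225  26.39522409]
 [ 44.6354159   29.37613985]
 [-39.02733567   7.83327514]]
0.03560090696760619
```

step_arm:
  targets:
    - [[0.05,0.05,0,0,0],[0.05,0.05,0,0,0],[0.05,0.05,0,0,0],[0.05,0,0,0,0],[0.05,0,0,0,0],[0.05,0,0,0,0]]

```text
time: 13.28
eef_pos: [0.5951, 0.2802, 0.1106]
tcp_rot: [-0.086, 0.996, -0.0, -0.0]
contact_force: [-3.8, -0.3, -4.2]
opening: 0.154
```

```bash
python3 -c "
from h import *
dk()"
```

```text
t 13.28 dx 21.37 dy 0.14 dz 14.37 mm  F x -3.82 y 0.37 z -4.25  open 0.154 T [-0.18  0.83  0.01]
```

step_arm:
  targets:
    - [[0.05,0.07,0,0,0],[0.05,0.07,0,0,0],[0.05,0.07,0,0,0],[0.05,0,0,0,0],[0.05,0,0,0,0],[0.05,0,0,0,0]]

```text
time: 13.78
eef_pos: [0.5876, 0.279, 0.1114]
tcp_rot: [-0.086, 0.996, 0.0, 0.001]
contact_force: [-2.4, -0.1, 0.1]
opening: 0.159
```

```bash
python3 -c "
from h import *
dk()
from plant import read_camera
for n in('scene',):
    c=read_camera(n);np.savez('scene9.npz',**c)
    a,b,w,h=(245,280,90,70)
    cv2.imwrite('pics/%s9.png'%n,cv2.resize(c['pixels'][b:b+h,a:a+w,::-1],None,fx=8,fy=8,interpolation=cv2.INTER_CUBIC))
"
```

```text
t 13.78 dx 13.71 dy 0.21 dz 15.19 mm  F x -2.34 y 0.34 z 0.11  open 0.159 T [-0.09  0.49 -0.02]
```

View pics/scene9.png

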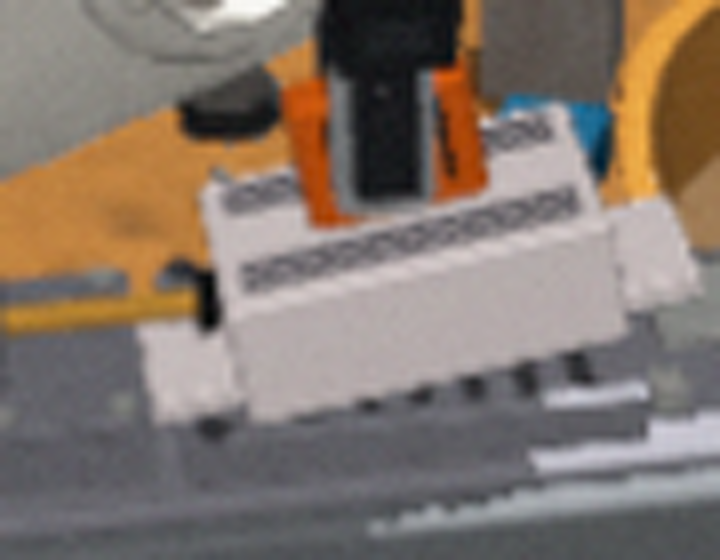

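step_arm:
  targets:
    - [[0.05,0.07,0,-0.02,0],[0.05,0.07,0,0,0],[0.05,0.07,0,0,0],[0.05,0,0,0,0],[0.05,0,0,0,0],[0.05,0,0,0,0]]

```text
time: 14.33
eef_pos: [0.5795, 0.2775, 0.112]
tcp_rot: [-0.086, 0.996, 0.0, 0.001]
contact_force: [0.1, -0.6, -0.7]
opening: 0.156
```

```bash
python3 -c "
from h import *
dk()"
```

```text
t 14.33 dx 5.47 dy 0.14 dz 15.78 mm  F x -0.04 y -0.57 z -0.72  open 0.156 T [-0.04 -0.01  0.04]
```

step_arm:
  targets:
    - [[0.05,0.07,0,0,0],[0.05,0.07,0,0,0],[0.05,0.07,0,0,0],[0.05,0,0,0,0],[0.05,0,0,0,0],[0.05,0,0,0,0]]

```text
time: 14.83
eef_pos: [0.5705, 0.2759, 0.1114]
tcp_rot: [-0.086, 0.996, 0.0, 0.0]
contact_force: [0.0, -0.4, -1.2]
opening: 0.156
```

```bash
python3 -c "
from h import *
dk()
from plant import read_camera
for n in('scene',):
    c=read_camera(n);np.savez('scene10.npz',**c)
    a,b,w,h=(245,280,90,70)
    cv2.imwrite('pics/%s10.png'%n,cv2.resize(c['pixels'][b:b+h,a:a+w,::-1],None,fx=8,fy=8,interpolation=cv2.INTER_CUBIC))
"
```

```text
t 14.83 dx -3.68 dy 0.13 dz 15.17 mm  F x -0.06 y -0.35 z -1.21  open 0.156 T [0.02 0.04 0.06]
```

View pics/scene10.png

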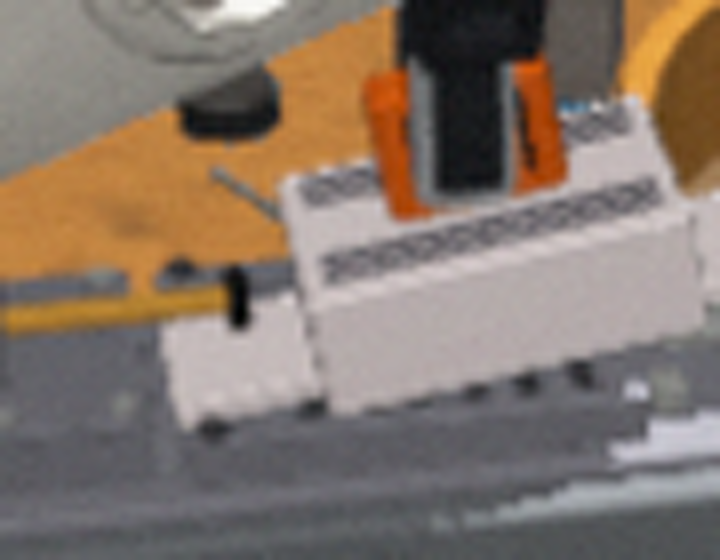

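step_arm:
  targets:
    - [[0.05,0.1,0,-0.05,0],[0.05,0.1,0,-0.04,0],[0.05,0.15,0,0,0],[0.05,0.15,0,0,0],[0.05,0.15,0,-0.02,0],[0.05,0.15,0,-0.04,0],[0.05,0.2,0,-0.05,0],[0.05,0.1,0,0,0],[0.05,0,0,0,0],[0.05,0,0,0,0]]

```text
time: 15.72
eef_pos: [0.527, 0.2684, 0.1195]
tcp_rot: [-0.086, 0.996, 0.0, 0.0]
contact_force: [1.2, -0.1, -0.8]
opening: 0.158
```

```bash
python3 -c "
from h import *
dk()
from plant import read_camera
for n in('scene',):
    c=read_camera(n);np.savez('scene11.npz',**c)
    a,b,w,h=(245,270,100,75)
    cv2.imwrite('pics/%s11.png'%n,cv2.resize(c['pixels'][b:b+h,a:a+w,::-1],None,fx=8,fy=8,interpolation=cv2.INTER_CUBIC))
"
```

```text
t 15.72 dx -47.82 dy 0.19 dz 23.35 mm  F x 1.17 y -0.27 z -0.85  open 0.158 T [0.   0.03 0.01]
```

View pics/scene11.png

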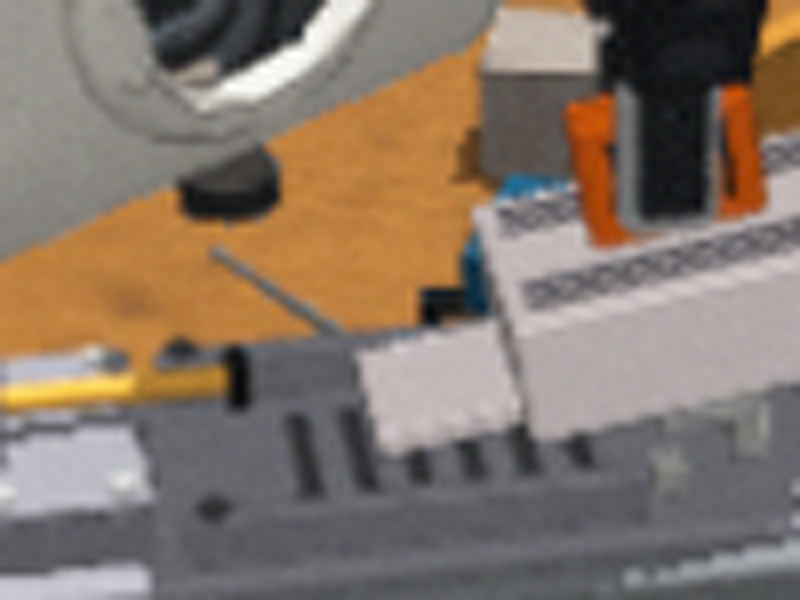

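step_arm:
  targets:
    - [[0.05,0.1,0,-0.3,0],[0.05,0.2,0,-0.5,0.2],[0.05,0.2,0,-0.6,0.4],[0.05,0.2,0,-0.6,0.47],[0.05,0,0,0,0],[0.05,0,0,0,0],[0.05,0,0,0,0]]

```text
time: 16.35
eef_pos: [0.4993, 0.264, 0.199]
tcp_rot: [-0.04, 0.999, -0.0, -0.0]
contact_force: [-0.1, -0.7, -2.3]
opening: 0.159
```

```bash
python3 -c "
from h import *
to((.45,.2,.2),94.5);to((.445,0.0,.2),94.5);to((.425,-.2285,.2),94.5)"
```

```text
t 16.35 pos [0.4993 0.264  0.199 ] F [-0.1 -0.7 -2.3] open 0.159 ty 94.57 z-axis [-3.e-04 -2.e-04 -1.e+00]
shift mm [ 54.2 -59.8  -1. ] units [ 1.35 -1.5  -0.03]
turn units 0.01
t 16.35 pos [0.4993 0.264  0.199 ] F [-0.1 -0.7 -2.3] open 0.159 ty 94.57 z-axis [-3.e-04 -2.e-04 -1.e+00]
shift mm [  75.1 -258.8   -1. ] units [ 1.88 -6.47 -0.02]
turn units 0.01
t 16.35 pos [0.4993 0.264  0.199 ] F [-0.1 -0.7 -2.3] open 0.159 ty 94.57 z-axis [-3.e-04 -2.e-04 -1.e+00]
shift mm [ 113.3 -485.    -0.9] units [  2.83 -12.12  -0.02]
turn units 0.01
```

step_arm:
  targets:
    - [[0.05,0.33,-0.3,0,0],[0.05,0.34,-0.4,0,0],[0.05,0.34,-0.4,0,0],[0.05,0.34,-0.4,0,0],[0.05,0.07,-0.6,0,0],[0.05,0.07,-0.6,0,0],[0.05,0.07,-0.6,0,0],[0.05,0.07,-0.6,0,0],[0.05,0.07,-0.6,0,0],[0.05,0.07,-0.6,0,0]]

```text
time: 17.18
eef_pos: [0.444, 0.054, 0.1974]
tcp_rot: [-0.04, 0.999, 0.0, -0.002]
contact_force: [-0.0, -0.7, -1.0]
opening: 0.158
```

```bash
python3 -c "
from h import *
to((.425,-.2285,.2),94.5)
from plant import get_state;print(get_state()['qpos'])"
```

```text
t 17.18 pos [0.444  0.054  0.1974] F [-0.  -0.7 -1. ] open 0.158 ty 94.56 z-axis [-3.5e-03  4.0e-04 -1.0e+00]
shift mm [  41.4 -280.1   -2.6] units [ 1.04 -7.   -0.07]
turn units 0.01
[-1.06497116e-01 -2.02646954e-01  2.14588039e+00 -2.77434486e-05
  1.20190593e+00 -1.75695847e+00]
```

step_arm:
  targets:
    - [[0.05,0.08,-0.6,0,0],[0.05,0.08,-0.6,0,0],[0.05,0.08,-0.6,0,0],[0.05,0.08,-0.6,0,0],[0.05,0.08,-0.6,0,0],[0.05,0.08,-0.6,0,0],[0.05,0.1,-0.6,0,0],[0.05,0.12,-0.6,0,0],[0.05,0.12,-0.6,0,0],[0.05,0.12,-0.6,0,0]]

```text
time: 18.02
eef_pos: [0.4255, -0.1879, 0.1973]
tcp_rot: [-0.04, 0.999, 0.001, -0.001]
contact_force: [0.4, 0.1, -1.3]
opening: 0.156
```

step_arm:
  targets:
    - [[0.05,0.06,-0.5,0,0],[0.05,0.04,-0.5,0,0],[0.05,0,0,0,0],[0.05,0,0,0,0],[0.05,0,0,0,0]]

```text
time: 18.43
eef_pos: [0.4251, -0.2266, 0.1979]
tcp_rot: [-0.04, 0.999, 0.001, -0.001]
contact_force: [-0.2, 0.2, -1.2]
opening: 0.157
```

```bash
python3 -c "
from h import *
to((.425,-.2285,.15),94.5)
from plant import read_camera
for n in('top','scene'):
    c=read_camera(n);np.savez(n+'12.npz',**c)
    a,b,w,h=(350,190,130,110) if n=='top' else (300,150,110,110)
    cv2.imwrite('pics/%s12.png'%n,cv2.resize(c['pixels'][b:b+h,a:a+w,::-1],None,fx=5,fy=5,interpolation=cv2.INTER_CUBIC))
"
```

```text
t 18.43 pos [ 0.4251 -0.2266  0.1979] F [-0.2  0.2 -1.2] open 0.157 ty 94.53 z-axis [-0.0022  0.0023 -1.    ]
shift mm [ 0.2 -2.  47.9] units [ 0.   -0.05  1.2 ]
turn units 0.01
```

View pics/scene12.png

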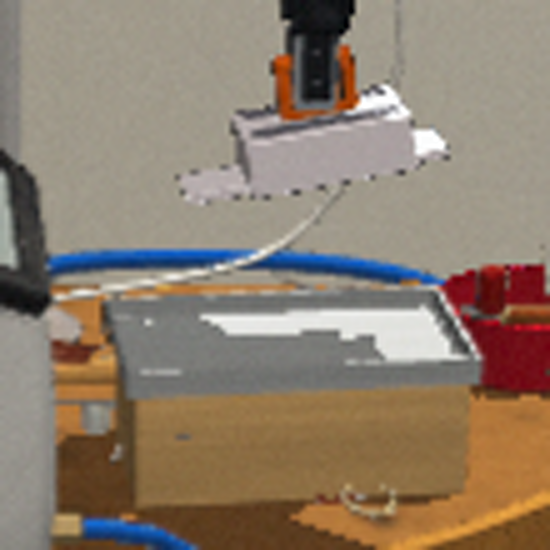

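View pics/top12.png

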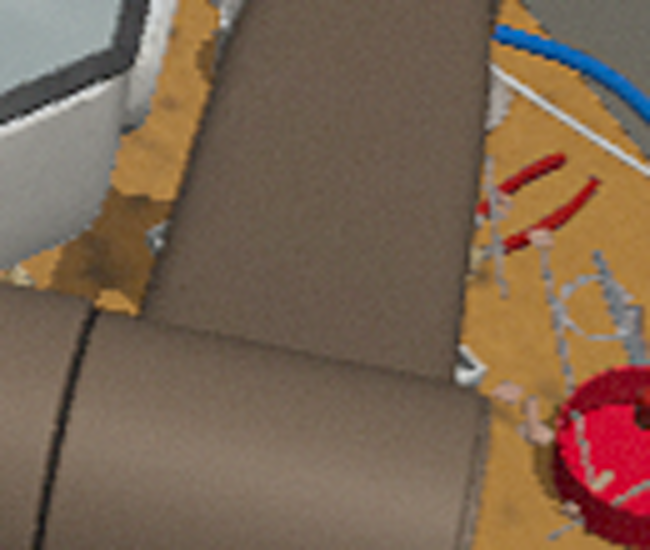

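step_arm:
  targets:
    - [[0.05,-0.12,-0.03,0.4,0],[0.05,-0.13,0,0.5,0],[0.05,0,0,0.5,0],[0.05,0,0,0.5,0],[0.05,0,0,0,0],[0.05,0,0,0,0],[0.05,0,0,0,0]]

```text
time: 19.12
eef_pos: [0.4364, -0.2276, 0.1244]
tcp_rot: [-0.04, 0.999, -0.0, 0.001]
contact_force: [-0.2, -0.5, -1.6]
opening: 0.155
```

```bash
python3 -c "
from h import *
to((.435,-.2285,.114),94.5)
from plant import read_camera
for n in('scene',):
    c=read_camera(n);np.savez(n+'13.npz',**c)
    a,b,w,h=(310,160,95,90)
    cv2.imwrite('pics/%s13.png'%n,cv2.resize(c['pixels'][b:b+h,a:a+w,::-1],None,fx=6,fy=6,interpolation=cv2.INTER_CUBIC))
"
```

```text
t 19.12 pos [ 0.4364 -0.2276  0.1244] F [-0.2 -0.5 -1.6] open 0.155 ty 94.59 z-axis [ 1.2e-03 -9.0e-04 -1.0e+00]
shift mm [ 1.5 -0.7 10.4] units [ 0.04 -0.02  0.26]
turn units 0.02
```

View pics/scene13.png

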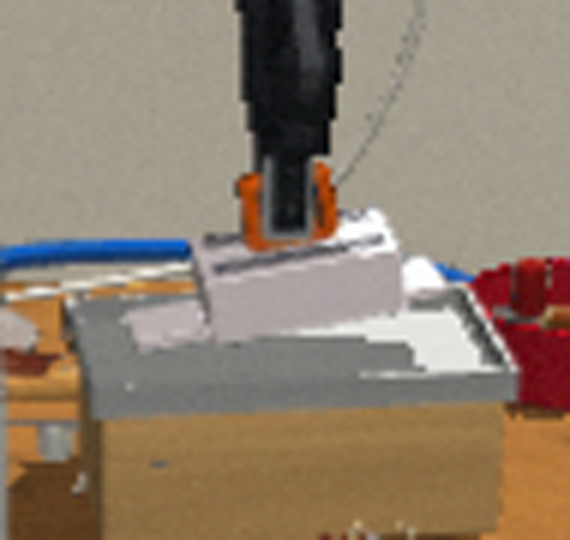

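Tail down, the cassette hangs inside the tray walls (tail end at crop (140,335)). Lowering slowly until the tail touches.

step_arm:
  targets:
    - [[0.05,0,0,0.07,0],[0.05,0,0,0.07,0],[0.05,0,0,0.03,0],[0.05,0,0,0,0],[0.05,0,0,0,0],[0.05,0,0,0,0]]

```text
time: 19.67
eef_pos: [0.4358, -0.2278, 0.1166]
tcp_rot: [-0.04, 0.999, -0.0, 0.0]
contact_force: [0.6, 0.0, -2.2]
opening: 0.157
```

```bash
python3 -c "
from h import *
to((.435,-.2285,.114),94.5)"
```

```text
t 19.67 pos [ 0.4358 -0.2278  0.1166] F [ 0.6  0.  -2.2] open 0.157 ty 94.54 z-axis [ 1.e-04 -1.e-04 -1.e+00]
shift mm [ 0.8 -0.7  2.6] units [ 0.02 -0.02  0.07]
turn units 0.01
```

step_arm:
  targets:
    - [[0.05,0,0,0.04,0],[0.05,0,0,0.04,0],[0.05,0,0,0,0],[0.05,0,0,0,0],[0.05,0,0,0,0]]

```text
time: 20.08
eef_pos: [0.4357, -0.2277, 0.1133]
tcp_rot: [-0.04, 0.999, 0.0, -0.0]
contact_force: [-0.4, -0.4, -0.0]
opening: 0.163
```

```bash
python3 -c "
from h import *
to((.435,-.2285,.114),94.5)"
```

```text
t 20.08 pos [ 0.4357 -0.2277  0.1133] F [-0.4 -0.4 -0. ] open 0.163 ty 94.54 z-axis [-1.e-04  1.e-04 -1.e+00]
shift mm [ 0.8 -0.8 -0.7] units [ 0.02 -0.02 -0.02]
turn units 0.01
```

step_arm:
  targets:
    - [[0.05,0.025,0,0.03,0],[0.05,0.025,0,0.03,0],[0.05,0,0,0,0],[0.05,0,0,0,0],[0.05,0,0,0,0]]

```text
time: 20.5
eef_pos: [0.4344, -0.2281, 0.1115]
tcp_rot: [-0.04, 0.999, -0.0, 0.001]
contact_force: [0.7, 0.3, 2.0]
opening: 0.159
```

step_arm:
  targets:
    - [[0.05,0.025,0,0.03,0],[0.05,0.025,0,0.03,0],[0.05,0,0,0,0],[0.05,0,0,0,0],[0.05,0,0,0,0]]

```text
time: 20.92
eef_pos: [0.4319, -0.2283, 0.1089]
tcp_rot: [-0.04, 0.999, -0.0, 0.0]
contact_force: [-1.0, -0.3, 4.1]
opening: 0.157
```

step_arm:
  targets:
    - [[0.05,0.025,0,0.03,0],[0.05,0.025,0,0.03,0],[0.05,0,0,0,0],[0.05,0,0,0,0],[0.05,0,0,0,0]]

```text
time: 21.33
eef_pos: [0.4295, -0.2284, 0.1061]
tcp_rot: [-0.04, 0.999, -0.0, -0.0]
contact_force: [-1.9, 0.2, 4.4]
opening: 0.159
```

```bash
python3 -c "
from h import *
to((.425,-.2285,.1012),94.5)
from plant import read_camera
for n in('scene',):
    c=read_camera(n);np.savez(n+'14.npz',**c)
    a,b,w,h=(310,160,95,90)
    cv2.imwrite('pics/%s14.png'%n,cv2.resize(c['pixels'][b:b+h,a:a+w,::-1],None,fx=6,fy=6,interpolation=cv2.INTER_CUBIC))
"
```

```text
t 21.33 pos [ 0.4295 -0.2284  0.1061] F [-1.9  0.2  4.4] open 0.159 ty 94.54 z-axis [-8.e-04 -3.e-04 -1.e+00]
shift mm [4.5 0.2 4.9] units [0.11 0.01 0.12]
turn units 0.01
```

View pics/scene14.png

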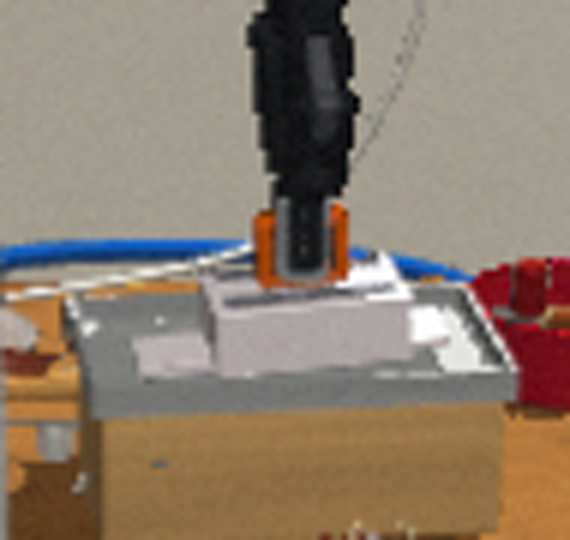

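Flattening as planned; 5 mm left to go.

step_arm:
  targets:
    - [[0.05,0.025,0,0.03,0],[0.05,0.025,0,0.03,0],[0.05,0,0,0,0],[0.05,0,0,0,0],[0.05,0,0,0,0]]

```text
time: 21.8
eef_pos: [0.4277, -0.2285, 0.1038]
tcp_rot: [-0.04, 0.999, -0.0, -0.0]
contact_force: [-1.9, -0.6, 4.9]
opening: 0.158
```

step_arm:
  targets:
    - [[0.05,0.025,0,0.03,0],[0.05,0.01,0,0.02,0],[0.05,0,0,0,0],[0.05,0,0,0,0],[0.05,0,0,0,0]]

```text
time: 22.22
eef_pos: [0.4262, -0.2286, 0.1018]
tcp_rot: [-0.04, 0.999, -0.0, -0.0]
contact_force: [-2.4, -1.2, 5.9]
opening: 0.158
```

```bash
python3 -c "
from h import *
to((.425,-.2285,.1012),94.5)
from plant import read_camera
for n in('scene',):
    c=read_camera(n);np.savez(n+'15.npz',**c)
    a,b,w,h=(310,160,95,90)
    cv2.imwrite('pics/%s15.png'%n,cv2.resize(c['pixels'][b:b+h,a:a+w,::-1],None,fx=6,fy=6,interpolation=cv2.INTER_CUBIC))
"
```

```text
t 22.22 pos [ 0.4262 -0.2286  0.1018] F [-2.4 -1.2  5.9] open 0.158 ty 94.55 z-axis [-5.e-04 -3.e-04 -1.e+00]
shift mm [1.2 0.2 0.6] units [0.03 0.   0.02]
turn units 0.01
```

View pics/scene15.png

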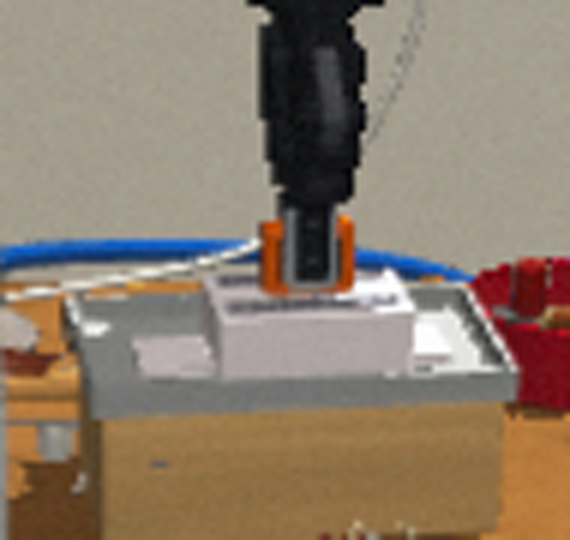

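step_arm:
  targets:
    - [[0.05,0.01,0,0.03,0],[0.05,0,0,0,0],[0.05,0,0,0,0],[0.05,0,0,0,0]]

```text
time: 22.6
eef_pos: [0.4258, -0.2287, 0.1011]
tcp_rot: [-0.04, 0.999, -0.0, -0.001]
contact_force: [-4.0, 0.1, 7.8]
opening: 0.156
```

step_arm:
  targets:
    - [[0.05,0,0,0.03,0],[0.05,0,0,0,0],[0.05,0,0,0,0],[0.05,0,0,0,0]]

```text
time: 22.93
eef_pos: [0.4258, -0.2287, 0.101]
tcp_rot: [-0.04, 0.999, 0.0, -0.001]
contact_force: [-6.2, 1.1, 13.8]
opening: 0.16
```

step_arm:
  targets:
    - [[0.05,-0.02,0,-0.04,0],[0.05,0,0,0,0],[0.05,0,0,0,0],[0.18,0,0,0,0],[0.22,0,0,0,0],[0.3,0,0,0,0],[0.4,0,0,0,0],[0.5,0,0,0,0],[0.5,0,0,0,0],[0.5,0,0,0,0]]

```text
time: 23.77
eef_pos: [0.4268, -0.2283, 0.1008]
tcp_rot: [-0.04, 0.999, 0.0, -0.0]
contact_force: [-0.3, -0.5, -0.6]
opening: 0.494
```

```bash
python3 -c "
from h import *
to((.425,-.2285,.2),94.5)
from plant import read_camera
for n in('scene',):
    c=read_camera(n);np.savez(n+'16.npz',**c)
    a,b,w,h=(310,160,95,90)
    cv2.imwrite('pics/%s16.png'%n,cv2.resize(c['pixels'][b:b+h,a:a+w,::-1],None,fx=6,fy=6,interpolation=cv2.INTER_CUBIC))
"
```

```text
t 23.77 pos [ 0.4268 -0.2283  0.1008] F [-0.3 -0.5 -0.6] open 0.494 ty 94.54 z-axis [-1.e-04  2.e-04 -1.e+00]
shift mm [  1.8  -0.  -99.2] units [ 0.04 -0.   -2.48]
turn units 0.01
```

View pics/scene16.png

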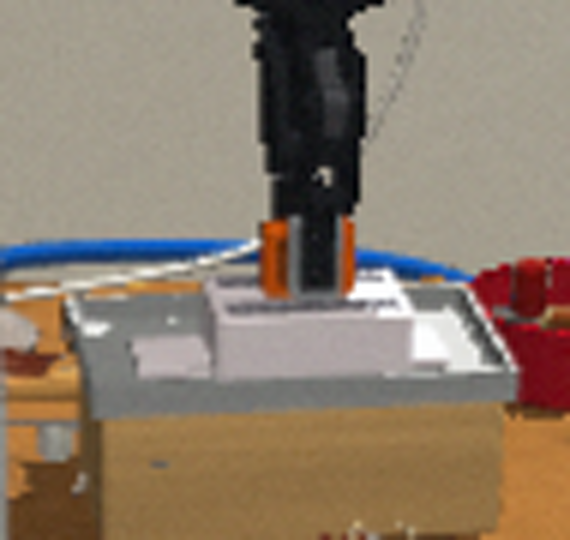

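The cassette lies flat and the fingers are open and clear of the fin, so I lift straight up.

step_arm:
  targets:
    - [[0.5,0,0,-0.3,0],[0.5,0,0,-0.5,0],[0.5,0,0,-0.6,0],[0.5,0,0,-0.7,0],[0.5,0,0,-0.7,0],[0.5,0,0,-0.7,0],[0.5,0,0,0,0],[0.5,0,0,0,0]]

```text
time: 24.48
eef_pos: [0.4277, -0.2291, 0.2432]
tcp_rot: [-0.04, 0.999, -0.002, 0.002]
contact_force: [-0.2, 0.4, -0.5]
opening: 0.498
```

step_arm:
  targets:
    - [[0.5,0,0.6,0,0],[0.5,0,0.6,0,0],[0.5,0,0.6,0,0],[0.5,0,0.6,0,0],[0.5,0,0.6,0,0],[0.5,0,0.6,0,0],[0.5,0,0,0,0],[0.5,0,0,0,0],[0.5,0,0,0,0]]

```text
time: 25.23
eef_pos: [0.415, -0.085, 0.2398]
tcp_rot: [-0.04, 0.999, 0.0, -0.001]
contact_force: [0.5, 0.1, -0.5]
opening: 0.503
```

```bash
python3 -c "
from h import *
to((.425,-.2285,.2),94.5)
from plant import read_camera
for n in('top','scene'):
    c=read_camera(n);np.savez(n+'17.npz',**c)
    cv2.imwrite('pics/%s17f.png'%n,c['pixels'][:,:,::-1])
    a,b,w,h=(350,190,110,110) if n=='top' else (310,160,95,90)
    cv2.imwrite('pics/%s17.png'%n,cv2.resize(c['pixels'][b:b+h,a:a+w,::-1],None,fx=5,fy=5,interpolation=cv2.INTER_CUBIC))
    P=cloud(c);x,y,z=P[...,0],P[...,1],P[...,2]
    m=(abs(x-.425)<.06)&(abs(y+.228)<.04)
    for lo,hi in((.09,.102),(.118,.135)):
        k=m&(z>lo)&(z<hi);print(n,k.sum(),np.median(P[k],0) if k.sum() else '')
    k=m&(z>.09)&(z<.102)
    if k.sum()>20:
        A=np.c_[x[k],y[k],np.ones(k.sum())];print('plane',np.linalg.lstsq(A,z[k],rcond=None)[0])
"
```

```text
t 25.23 pos [ 0.415  -0.085   0.2398] F [ 0.5  0.1 -0.5] open 0.503 ty 94.56 z-axis [-1.7e-03  3.0e-04 -1.0e+00]
shift mm [   1.4 -143.9   39.8] units [ 0.03 -3.6   0.99]
turn units 0.01
top 3 [ 0.38835706 -0.25423583  0.09314794]
top 0 
scene 278 [ 0.42738868 -0.21471606  0.09483033]
scene 74 [ 0.42500913 -0.22201269  0.12403319]
plane [-0.00140202 -0.04757999  0.08514854]
```

View pics/scene17.png

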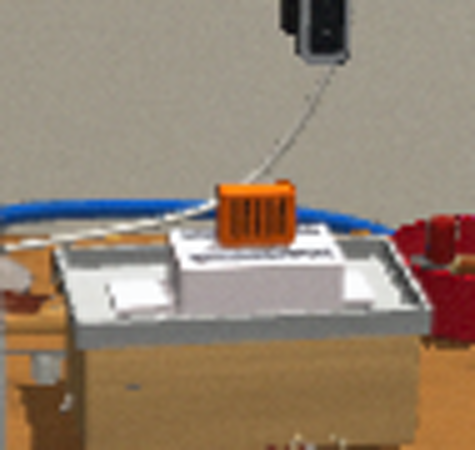

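View pics/top17f.png

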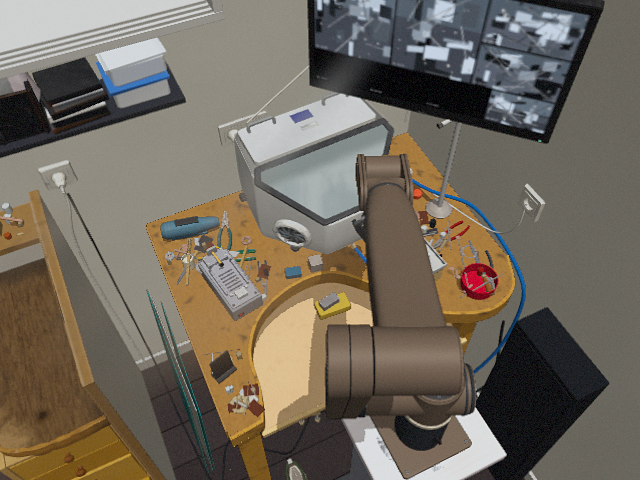

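step_arm:
  targets:
    - [[0.5,-0.1,0.6,0,0],[0.5,-0.1,0.6,0,0],[0.5,-0.1,0.6,0,0],[0.5,-0.1,0.6,0,0],[0.5,-0.1,0.6,0,0],[0.5,-0.1,0.6,0,0],[0.5,-0.1,0.6,0,0],[0.5,-0.1,0.6,0,0],[0.5,0,0,0,0],[0.5,0,0,0,0]]

```text
time: 26.17
eef_pos: [0.4323, 0.1091, 0.2406]
tcp_rot: [-0.04, 0.999, -0.0, -0.0]
contact_force: [0.4, -0.2, 0.7]
opening: 0.498
```

```bash
python3 -c "
from h import *
from plant import read_camera
c=read_camera('top');np.savez('top18.npz',**c)
o=load('top0.npz');d=cv2.absdiff(c['pixels'],o['pixels'])
im=np.hstack([cv2.resize(x[150:330,350:530,::-1],None,fx=2.2,fy=2.2) for x in(o['pixels'],c['pixels'])]);cv2.imwrite('pics/cmp18.png',im)
"
```

```text
(no output)
```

View pics/cmp18.png

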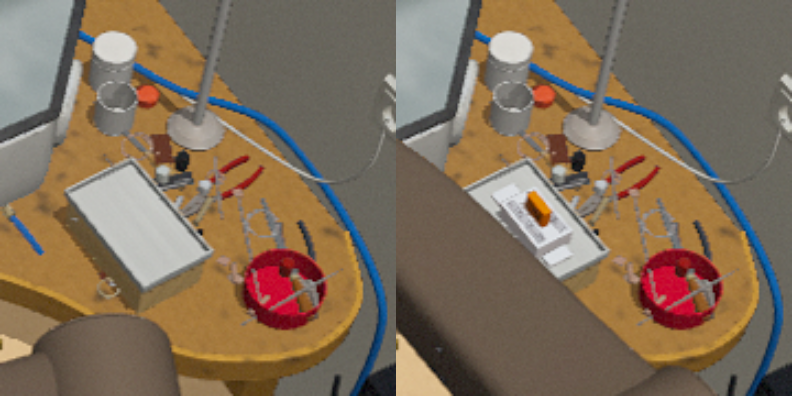

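The before/after view shows canister, beaker and burrs (burrs at right-panel (543,96)) where they were. The cassette lies in the tray, handle up at (538,208). Handing in.

```bash
python3 -c "
from plant import sign_off,get_state
print(get_state()['contact_force']);print(sign_off())"
```

```text
[ 0.10915134 -0.05986067 -0.54072234]
the job is handed in; nothing more can be done
None
```

The cassette is out of the dock and lies flat, handle up, in the steel tray, and I have handed the job in. It took about 26 s of the 72 s allowed.

- **Removal:** I gripped the handle and pushed the cassette back until it met the stop, after about 16.5 mm. I backed off about 0.5 mm, tilted the front up to about 0.17 rad by letting it pivot in the grip, and drew it forward out of the hood. The tail first rested against the stop again during the tilt.
- **Forces:** The wrist force read at most about 9 N at the dock. These are readings at the end of each move, so brief peaks between them would not show. A tail pinched between hood and floor would not show either.
- **Placing:** I touched the tail down first, rolled the cassette flat, eased off and opened the fingers. It got up to about 15 N of downward press in the tray before release.
- **Last checks:**
  - The camera depth shows its top level along its length. Across its width the fit gave a slope of about 0.05, which I put down to handle or edge points in the fit, and the pictures look flat.
  - The gripper is clear of everything.
  - The canister, beaker and red case look unmoved in the before and after views, and the wax and steel cube look in place too. I did not check the flux pot separately.

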